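Stand the weighted handles on the drip board, heavy end down

ROBOT

A 7-joint arm with a two-finger parallel gripper is mounted at the origin on a cart in front of the work surface, level with it; the furniture and walls round the work are solid. World frame = base frame: x ahead of the robot, y to its left, z up, the work surface at z = 0. Lengths are in m, angles in rad, forces in N, time in s.
With the tool pointing down it reaches from about 0.4 to 0.85 m from the base axis. Payload 4.5 kg.
Tool frame: the origin (TCP) lies where the fingers leave the gripper's body, on its centre line; the fingertips stand 64 mm ahead of it and the grasp point (between the pads) lies 45 mm ahead of it; z points along the fingers, y is the line along which they close (so a half turn about z gives the same grasp; the last joint's range is limited). The gripper opens to 88 mm and grips with 3 to 60 N. Pads are 18 mm wide; open, the fingers measure 123 mm over their backs; the gripper's body (75 mm by 187 mm) begins 45 mm behind the grasp point.
Start: joints at [1.147, 0.689, -0.195, 1.565, 0.157, 0.902, -0.215], TCP at [0.276, -0.561, 0.303] pointing down, gripper open.
Joint ranges: [-3.01, 3.01], [-0.46, 2.08], [-1.47, 1.51], [0.13, 2.56], [-1, 4.14], [0.04, 2.09], [-2.66, 2.66]. Speed limits (rad/s): [2.57, 2.57, 3.14, 3.14, 3.14, 3.14, 3.14].

INTERFACE

Orientations are given as a unit quaternion [x, y, z, w].
In Python, from plant import r gives the robot as it stands.
- The arm moves only by the tool play_rows, never from a script. Its arguments are lists of equal length, an entry for each row: "translation": the shift along the tool's x, y, z in m, a list of three; "delta_rot": the turn, a rotation vector about the tool's x, y, z in degrees, a list of three; "grip": the opening, from -1 (shut) to 1 (fully open). In form: {"translation": [[x, y, z], ...], "delta_rot": [[rx, ry, rz], ...], "grip": [grip, ...]}. A call has 1 to 20 rows; each row shifts and turns the commanded pose from where the row before left it, along the tool's axes as they then stand; what a row does not reach is not made up. A row lasts 1/8 s, in which the tool goes at most 62.5 mm and 10.7 degrees, less where a joint would pass 70% of its speed; a pose out of reach is approached as far as the arm can. A call with a gripper value outside its range is refused whole. The fingers move at their own pace and stop on an object; "squeeze" is the grip in N (left out, the last holds). Time passes only in rows, so rows that do not move let the fingers close. It gives the time, the measured TCP pose, the force, the opening and the grip force at its end, in the units of the state.
- r.get_state(): the state, without advancing time (a new reading comes with each control period).
- r.snapshot(name): name is "scene" or "top" or "wrist"; returns the picture (420x560x3 uint8, blue, green, red); there is no depth.
- r.get_calibration(name): a dict with "intrinsics" (3x3 intrinsics, pixels), "eye" and "rotation" of the camera in the world. Camera axes: x right, y up, looking along -z (the intrinsics and any distortion apply to the point x, -y, -z); pixel columns grow to the right and rows downward; lengths in m; the calibration is good to about 2 mm. A picture is of the moment at which its call begins: read the wrist's pose just before it. get_calibration takes no time and is no camera call; for the wrist camera it gives the pose at the moment of the call.
- r.finish_job(): hands the job in; it is judged then, once.
Trained networks look in the newest picture that a camera, given by its name, has taken for a name from the list of things; names that differ only in an ending like _2 or _b are one class to them, and where a whole thing is asked for, a point or a joint stands for the part that bears it (a point fixed in the world has none). Each returns a list of dicts, best first, with "confidence" (0 to 1); they miss things now and then, are a little off and sometimes report something else, mostly with a low value. They report only what shows in the picture. A call takes as long as a camera call.
- r.look_for(camera, target): "point" ([x, y, z] in m, in world coordinates, good to about 4 mm: the middle of the surface that is visible of it).
- r.silhouettes(camera, target): "pixels" (420x560 bool, what is visible of it).
The state is a dict: "clock": time; "q": joint angles; "qd": joint speeds; "joint_torque": joint torques, N m; "tool_pos": TCP position; "eef_rot": TCP orientation; "contact_force": force on the tool from outside, world axes, zero at the start; "moment": the same for the moment, N m; "opening": opening from 0.0 (shut) to 1.0 (fully open); "finger_force": force on a finger pad.
Only numpy, scipy, OpenCV 4.12 (cv2) and the standard library are available. Lean on these libraries where they do the work, as an engineer would, in place of code of your own. Each camera call takes 0.05 s, during which the arm holds its last target. There are 200 camera calls.

TASK

Two look-alike octagonal wooden handles lie on the bench, each with a steel slug hidden in one end. Lift each one off-centre to feel which end is heavy, then stand both, side by side and heavy end down, squarely on the black sloping drip board, well inside its edges: a handle set there on its light end topples. Let neither handle fall over onto the board, and leave the other things on the bench where they are.

Things in the scene. Friction and masses are not known exactly. Their poses are not given: they have to be found in the camera images.
- handle_1: wooden octagonal bar 120 mm long, 40 mm across flats, lying on the bench; both flat ends look alike (dark steel cap), brass band round the middle. Origin at its middle, x along it, z up at the start. About 0.37 kg; a slug fixed inside one end puts its balance point about 25 mm from the middle towards that end. Neither looks nor axes tell which end: it varies by run and by handle.
- handle_2: wooden octagonal bar 120 mm long, 40 mm across flats, lying on the bench; both flat ends look alike (dark steel cap), brass band round the middle. Origin at its middle, x along it, z up at the start. About 0.37 kg; a slug fixed inside one end puts its balance point about 25 mm from the middle towards that end. Neither looks nor axes tell which end: it varies by run and by handle.
- drip_face: black grippy rubber top plate of the fixed drip board, 250 mm wide (y), 150 mm along the slope (x, pointing downhill, away from the robot), sloping 20 degrees. Origin at the centre of the top face, 40 mm above the bench; z is its normal. Uphill edge 66 mm, downhill edge 14 mm high. A handle stays put on its heavy end, tips over on its light end.
- wax_tin: dark round tin, 67 mm across, 32 mm high; origin under its centre. Leave it alone.
- cork_block: brown cork sanding block, 64x110x36 mm, long along its y; origin under its centre. Leave it alone.
- bearing: ball bearing lying flat, 32 mm across, 10 mm high; origin under its centre. Leave it alone.
- marker: black marker with a red end, 14x125 mm, long along its y, lying; origin under its middle. Leave it alone.

How it is judged:
By the outcome, as a careful person would: the job done as asked, in the order asked, and still so for the second after the job is handed in, with the robot touching nothing.
It also fails if it takes over 72 s, if anything falls off the work surface, if the arm or the gripper's body presses on something with over 40 N, if the wrist force passes 120 N, or if a joint passes its speed limit or range.

## Working session

There is one attempt and no reset: what is moved stays moved. The work goes in short steps, Python scripts to look and compute and a tool call to move; the robot and the scene stay as the last step left them, time stands still between calls to the robot, and variables do not carry over. Pictures are saved under pics/ and viewed, at most 10 in all, crops included, and the job is handed in when it is done.

Besides the shell and the picture viewer there is one more tool, called after "Request:" as name(argument=value, ...), one argument or row to a line, values as JSON. play_rows: Moves the arm, as the interface text tells. Its arguments: {"type":"object","properties":{"translation":{"type":"array","items":{"type":"array","items":{"type":"number"}}},"delta_rot":{"type":"array","items":{"type":"array","items":{"type":"number"}}},"grip":{"type":"array","items":{"type":"number"}},"squeeze":{"type":"number"}},"required":["translation","delta_rot","grip"]}

```bash
mkdir -p pics; ls; cat > h.py <<'E'
import numpy as np, cv2
from scipy.spatial.transform import Rotation as R
from plant import r
def cal(n):
    c=r.get_calibration(n); return np.array(c["intrinsics"]),np.array(c["eye"]),np.array(c["rotation"]),c
def ray(n,uv):
    K,e,Rm,_=cal(n); p=np.linalg.inv(K)@[uv[0],uv[1],1]; d=Rm@np.array([p[0],-p[1],-p[2]]); return e,d/np.linalg.norm(d)
def onz(n,uv,z):
    e,d=ray(n,uv); return e+d*(z-e[2])/d[2]
def proj(n,P):
    K,e,Rm,_=cal(n); c=Rm.T@(np.array(P)-e); p=K@[c[0],-c[1],-c[2]]; return p[:2]/p[2]
E
python3 - <<'E'
from h import *
for n in ["top","scene"]:
    im=r.snapshot(n); cv2.imwrite(f"pics/{n}0.png",im)
    c=cal(n); print(n,{k:(v if k!='x' else 0) for k,v in c[3].items()})
    for t in ["handle_1","drip_face","wax_tin","cork_block","bearing","marker"]:
        print(t,[(np.round(o["point"],3).tolist(),round(o["confidence"],2)) for o in r.look_for(n,t)][:4])
s=r.get_state(); print(s)
E
```

```text
pics
top {'intrinsics': array([[414.91257425,   0.        , 282.07367384],
       [  0.        , 414.91257425, 209.22820448],
       [  0.        ,   0.        ,   1.        ]]), 'eye': array([0.40856115, 0.04970729, 1.17641418]), 'rotation': array([-0.05030554,  0.04129309,  0.71458065, -0.696519  ])}
handle_1 [([0.492, -0.338, 0.037], 0.75)]
drip_face [([0.532, 0.217, 0.039], 0.6)]
wax_tin [([0.578, 0.491, 0.031], 0.64)]
cork_block [([0.594, -0.232, 0.04], 0.62), ([0.481, -0.123, 0.041], 0.37)]
bearing [([0.455, -0.216, 0.011], 0.55)]
marker []
scene {'intrinsics': array([[426.70502154,   0.        , 281.85957595],
       [  0.        , 426.70502154, 211.46763241],
       [  0.        ,   0.        ,   1.        ]]), 'eye': array([-0.10629891,  0.87465818,  0.60286675]), 'rotation': array([-0.16828969,  0.48248582,  0.81402782, -0.27612446])}
handle_1 [([0.494, -0.327, 0.027], 0.88), ([0.483, -0.111, 0.027], 0.58)]
drip_face [([0.502, 0.204, 0.056], 0.6)]
wax_tin []
cork_block [([0.582, -0.211, 0.032], 0.56)]
bearing [([0.445, -0.21, 0.011], 0.5)]
marker []
{'clock': 0.7, 'q': array([ 1.14681122,  0.68908934, -0.19460356,  1.56529449,  0.15731127,
        0.90250182, -0.21508475]), 'qd': array([ 8.74749348e-05, -5.12991444e-04, -5.86908886e-04,  6.50009416e-05,
        7.72166657e-04, -6.90861081e-04, -1.99450842e-03]), 'joint_torque': array([-2.81297025e-04, -5.27359629e+01, -1.26659106e+00, -1.53717381e+01,
       -5.18153992e-02, -5.61212782e-04,  6.00818339e-05]), 'tool_pos': array([ 0.27625762, -0.56065409,  0.30275094]), 'eef_rot': array([9.73912974e-01, 2.26921828e-01, 1.29133314e-05, 4.41805197e-05]), 'contact_force': array([ 0.14110608,  0.24500872, -0.47952303]), 'moment': array([-0.04340393, -0.04074344, -0.0717921 ]), 'finger_force': 0.0, 'opening': 1.0012911613558608}
```

```bash
sed -i 's/np.array(c\["rotation"\])/R.from_quat(c["rotation"]).as_matrix()/' h.py
python3 - <<'E'
from h import *
for P in [(0.532,.217,.039),(0.492,-.338,.037)]: print(proj("top",P),proj("scene",P))
im=cv2.imread("pics/top0.png");cv2.imwrite("pics/top0b.png",cv2.resize(im,(800,600)))
for n in ["top","scene"]:
    for o in r.silhouettes(n,"handle_1"):
        m=o["pixels"]; y,x=np.nonzero(m); print(n,round(o["confidence"],2),x.mean(),y.mean(),m.sum(),cv2.minAreaRect(np.c_[x,y].astype(np.float32)))
E
```

```text
[226.32656619 219.68430436] [242.72652823 235.74361322]
[428.81662516 229.01082102] [363.1676353  170.43271624]
top 0.91 351.16925246826514 234.23554301833568 709 ((350.5, 233.99996948242188), (45.48542022705078, 16.91835594177246), 56.3099365234375)
top 0.6 428.4337662337662 227.5064935064935 770 ((428.5368957519531, 228.12417602539062), (46.532371520996094, 17.777332305908203), 55.00797653198242)
scene 0.9 361.8063829787234 175.20212765957447 470 ((361.97686767578125, 175.17161560058594), (36.28878402709961, 12.819968223571777), 1.9749339818954468)
scene 0.68 330.69055944055947 199.05244755244755 572 ((330.7523193359375, 199.08120727539062), (40.21156311035156, 14.222480773925781), 3.094058036804199)
```

View pics/top0b.png

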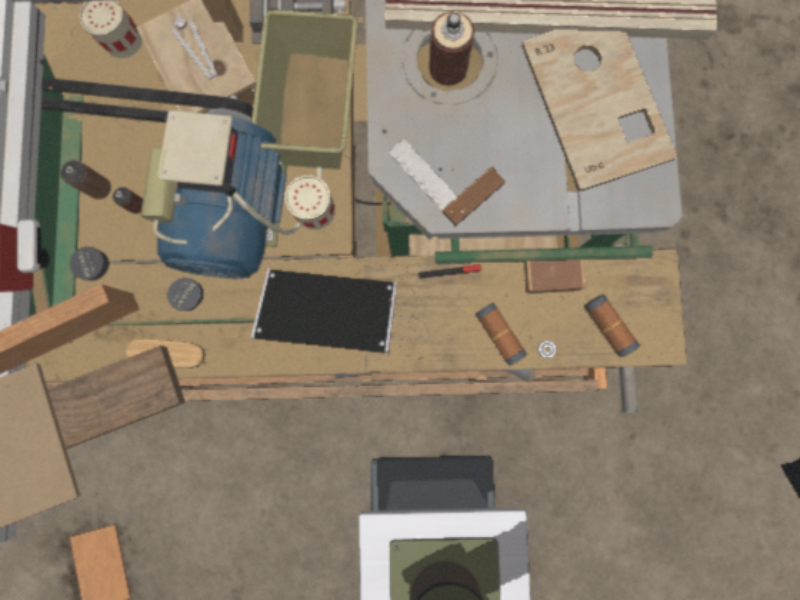

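View pics/scene0.png

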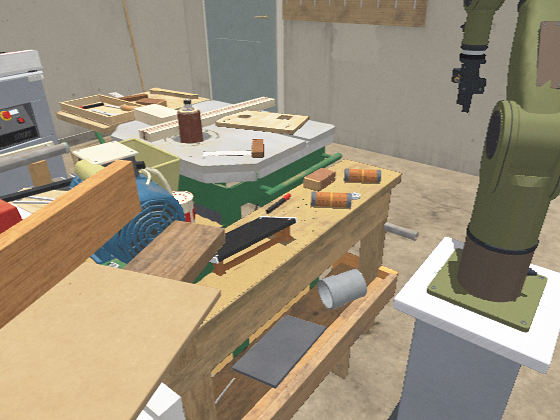

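```bash
cat >> h.py <<'E'
def handles(n,z=0.022):
    out=[]
    for o in r.silhouettes(n,"handle_1"):
        if o["confidence"]<.3: continue
        y,x=np.nonzero(o["pixels"]); P=np.array([onz(n,p,z)[:2] for p in np.c_[x,y]])
        rc=cv2.minAreaRect((P*1000).astype(np.float32)); v=np.linalg.eigh(np.cov(P.T))[1][:,1]
        out.append((round(o["confidence"],2),np.round(P.mean(0),4),np.round(rc[0],1),np.round(rc[1],0),round(np.degrees(np.arctan2(v[1],v[0]))%180,1),len(x)))
    return out
def tri(views):
    A=np.zeros((3,3));b=np.zeros(3)
    for e,d in views:
        M=np.eye(3)-np.outer(d,d);A+=M;b+=M@e
    return np.linalg.solve(A,b)
E
python3 - <<'E'
from h import *
print(proj("top",(0.532,.217,.039)),proj("scene",(0.532,.217,.039)))
for z in (.022,.03): print(*handles("top",z),sep="\n")
a=[(351.2,234.2),(428.4,227.5)];b=[(330.7,199),(361.8,175.2)]
for p,q in zip(a,b): print("tri",tri([ray("top",p),ray("scene",q)]))
s=r.get_state();T=R.from_quat(s["eef_rot"]).as_matrix();K,e,Rm,_=cal("wrist")
print("cam in tool",T.T@(e-s["tool_pos"]),"look",T.T@(-Rm[:,2]),"up",T.T@Rm[:,1],K[0])
o=r.silhouettes("top","drip_face")[0]; y,x=np.nonzero(o["pixels"])
h=cv2.convexHull(np.c_[x,y].astype(np.int32)); print(o["confidence"],cv2.approxPolyDP(h,5,True).tolist())
for c in [(187,189),(277,198),(271,246),(177,235)]: print(c,onz("top",c,.04))
E
```

```text
[226.32656619 219.68430436] [242.72652823 235.74361322]
(0.91, array([ 0.4842, -0.1275]), array([ 485.3, -125.6]), array([125.,  47.]), np.float64(29.8), 709)
(0.6, array([ 0.4974, -0.3423]), array([ 495.9, -342.2]), array([126.,  50.]), np.float64(33.2), 770)
(0.91, array([ 0.4837, -0.1263]), array([ 484.7, -124.4]), array([125.,  47.]), np.float64(29.8), 709)
(0.6, array([ 0.4968, -0.3396]), array([ 495.3, -339.5]), array([125.,  50.]), np.float64(33.2), 770)
tri [ 0.48578056 -0.12774725  0.01652486]
tri [ 0.4981171  -0.34416129  0.01581484]
cam in tool [ 0.06922916 -0.00072476 -0.08053286] look [-2.65883503e-01  8.60134831e-04  9.64004784e-01] up [9.64005141e-01 4.71906225e-04 2.65883180e-01] [296.89311846   0.         286.26520805]
0.79 [[[277, 199]], [[270, 247]], [[176, 235]], [[187, 188]]]
(187, 189) [0.62080834 0.32610652 0.04      ]
(277, 198) [0.58864735 0.07567634 0.04      ]
(271, 246) [0.45642007 0.09512969 0.04      ]
(177, 235) [0.49310465 0.35304989 0.04      ]
```

Request:
play_rows(
  translation=[
    [0.03,-0.018,0.005],
    [0.032,-0.019,0.005],
    [0.032,-0.019,0.005],
    [0.032,-0.019,0.005],
    [0.032,-0.019,0.005],
    [0.032,-0.019,0.005],
    [0.032,-0.019,0.005],
    [0.032,-0.019,0.005],
    [0.032,-0.019,0.005],
    [0.03,-0.018,0.005],
    [0,0,0],
    [0,0,0],
  ],
  delta_rot=[
    [0,0,0],
    [0,0,0],
    [0,0,0],
    [0,0,0],
    [0,0,0],
    [0,0,0],
    [0,0,0],
    [0,0,0],
    [0,0,0],
    [0,0,0],
    [0,0,0],
    [0,0,0],
  ],
  grip=[1,1,1,1,1,1,1,1,1,1,1,1],
  squeeze=60,
)

```text
clock: 2.45
tool_pos: [0.4762, -0.2532, 0.2528]
eef_rot: [0.974, 0.227, -0.0, 0.0]
contact_force: [-0.0, -0.3, -0.2]
opening: 1.0
finger_force: 0.0
```

```bash
cat >> h.py <<'E'
def st():
    s=r.get_state();T=R.from_quat(s["eef_rot"]).as_matrix()
    print("t",round(s["clock"],2),"pos",np.round(s["tool_pos"],4),"x",np.round(T[:,0],3),"z",np.round(T[:,2],3),"q",np.round(s["q"],2),"F",np.round(s["contact_force"],2),"M",np.round(s["moment"],3),"Mt",np.round(T.T@s["moment"],3),"open",round(s["opening"]*88,1),round(s["finger_force"],1))
    return s,T
E
python3 - <<'E'
from h import *
st(); cv2.imwrite("pics/w1.png",r.snapshot("wrist"))
for z in (.02,.03): print(*handles("wrist",z),sep="\n")
for t in ["cork_block","bearing","marker","drip_face"]:
    print(t,[(np.round(o["point"],3).tolist(),round(o["confidence"],2)) for o in r.look_for("wrist",t)][:4])
# board PnP from top corners
from scipy.optimize import least_squares
px=np.array([(187,188.5),(277,198.5),(270.5,246.5),(176.5,235)]); lc=np.array([[75,125,0],[75,-125,0],[-75,-125,0],[-75,125,0]])/1000
def f(p):
    Rb=R.from_euler("ZY",[p[3],np.radians(20)]).as_matrix()
    return np.concatenate([proj("top",p[:3]+Rb@c)-q for c,q in zip(lc,px)])
s=least_squares(f,[.53,.21,.04,-.12]); print(s.x,np.degrees(s.x[3]),s.fun.round(1))
E
```

```text
t 2.45 pos [ 0.4762 -0.2532  0.2528] x [ 0.897  0.441 -0.001] z [-0.    -0.001 -1.   ] q [ 0.48  0.65 -0.13  1.88  0.13  0.62 -0.84] F [-0.04 -0.34 -0.19] M [-0.046 -0.013  0.003] Mt [-0.047 -0.009 -0.003] open 88.0 0.0Traceback (most recent call last):
  File "<stdin>", line 3, in <module>
  File "h.py", line 16, in handles
    y,x=np.nonzero(o["pixels"]); P=np.array([onz(n,p,z)[:2] for p in np.c_[x,y]])
                                             ~~~^^^^^^^
  File "h.py", line 9, in onz
    e,d=ray(n,uv); return e+d*(z-e[2])/d[2]
        ~~~^^^^^^
  File "h.py", line 7, in ray
    K,e,Rm,_=cal(n); p=np.linalg.inv(K)@[uv[0],uv[1],1]; d=Rm@np.array([p[0],-p[1],-p[2]]); return e,d/np.linalg.norm(d)
             ~~~^^^
  File "h.py", line 5, in cal
    c=r.get_calibration(n); return np.array(c["intrinsics"]),np.array(c["eye"]),R.from_quat(c["rotation"]).as_matrix(),c
ValueError: time passes only in moves, steps and waits
```

View pics/w1.png

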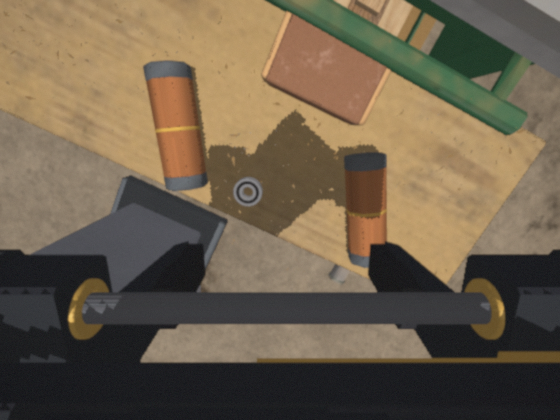

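```bash
sed -i 's/^def cal(n):/_C={}\ndef cal(n):\n    if n not in _C: _C[n]=_cal(n)\n    return _C[n]\ndef _cal(n):/' h.py
python3 - <<'E'
from h import *
for z in (.02,.03): print(*handles("wrist",z),sep="\n")
# cap corners / ends by hand: A top-end (168,68),(187,183) mid; B (366,160)
for p,q in [((167,64),(187,189)),((366,154),(366,264))]:
    print([onz("wrist",p,.03)[:2].round(3),onz("wrist",q,.03)[:2].round(3)])
ps={"A":(178,127),"B":(369,212)}; tp={"A":(351.2,234.2),"B":(428.4,227.5)}
for k in ps: print(k,"tri",tri([ray("top",tp[k]),ray("wrist",ps[k])]).round(4))
for t in ["cork_block","bearing","marker"]:
    print(t,[(np.round(o["point"],3).tolist(),round(o["confidence"],2)) for o in r.look_for("wrist",t)][:4])
from scipy.optimize import least_squares
px=np.array([(187,188.5),(277,198.5),(270.5,246.5),(176.5,235)]); lc=np.array([[75,125,0],[75,-125,0],[-75,-125,0],[-75,125,0]])/1000
def f(p):
    Rb=R.from_euler("ZY",[p[3],np.radians(20)]).as_matrix()
    return np.concatenate([proj("top",p[:3]+Rb@c)-q for c,q in zip(lc,px)])
s=least_squares(f,[.53,.21,.04,-.12]); print(s.x,np.degrees(s.x[3]),s.fun.round(1))
E
```

```text
(0.64, array([ 0.4904, -0.1222]), array([ 487.8, -124.1]), array([127.,  47.]), np.float64(30.8), 5646)
(0.57, array([ 0.503 , -0.3363]), array([ 495.2, -342.3]), array([132.,  45.]), np.float64(28.4), 4140)
(0.64, array([ 0.4919, -0.1254]), array([ 489.4, -127.2]), array([123.,  45.]), np.float64(30.8), 5646)
(0.57, array([ 0.5041, -0.3327]), array([ 496.6, -338.5]), array([128.,  43.]), np.float64(28.4), 4140)
[array([ 0.54 , -0.098]), array([ 0.436, -0.158])]
[array([ 0.549, -0.307]), array([ 0.444, -0.368])]
A tri [ 0.4869 -0.1263  0.0222]
B tri [ 0.4973 -0.342   0.0246]
cork_block [([0.595, -0.234, 0.034], 0.75)]
bearing [([0.458, -0.218, 0.008], 0.68)]
marker []
[ 0.53923711  0.21053721  0.05582224 -0.1382807 ] -7.922900725394507 [ 1.4 -0.8 -0.4 -1.1 -0.6  0.5 -0.3  1.3]
```

Request:
play_rows(
  translation=[
    [0,0,0],
    [0,0.029,0.02],
    [0,0.029,0.03],
    [0,0.029,0.03],
    [0,0,0.03],
    [0,0,0.03],
    [0,0,0.023],
    [0,0,0.02],
    [0,0,0],
  ],
  delta_rot=[
    [0,0,-3.8],
    [0,0,0],
    [0,0,0],
    [0,0,0],
    [0,0,0],
    [0,0,0],
    [0,0,0],
    [0,0,0],
    [0,0,0],
  ],
  grip=[1,1,1,1,1,1,1,1,1],
)

```text
clock: 3.92
tool_pos: [0.5193, -0.3273, 0.0684]
eef_rot: [0.966, 0.259, -0.001, -0.001]
contact_force: [-0.2, 0.3, 0.4]
opening: 0.997
finger_force: 0.0
```

```bash
python3 -c "
from h import *
st(); cv2.imwrite('pics/w2.png',r.snapshot('wrist'))"
```

```text
t 3.92 pos [ 0.5193 -0.3273  0.0684] x [ 0.866  0.5   -0.001] z [-0.002  0.001 -1.   ] q [ 0.54  1.01 -0.1   1.72  0.21  0.42 -0.75] F [-0.19  0.3   0.38] M [-0.024  0.001 -0.033] Mt [-0.02  -0.013  0.033] open 87.7 0.0
```

View pics/w2.png

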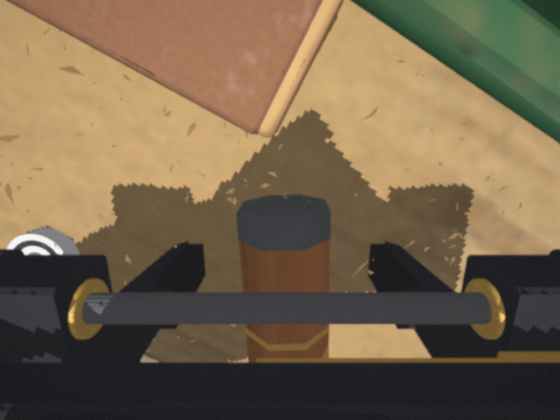

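Request:
play_rows(
  translation=[
    [0,0,0],
    [0,0,0],
    [0,0,0],
    [0,0,0],
    [0,0,0],
    [0,0,0],
    [0,0,-0.006],
    [0,0,-0.012],
    [0,0,-0.012],
    [0,0,-0.012],
    [0,0,-0.006],
    [0,0,0],
    [0,0,0],
    [0,0,0],
  ],
  delta_rot=[
    [0,0,0],
    [0,0,0],
    [0,0,0],
    [0,0,0],
    [0,0,0],
    [0,0,0],
    [0,0,0],
    [0,0,0],
    [0,0,0],
    [0,0,0],
    [0,0,0],
    [0,0,0],
    [0,0,0],
    [0,0,0],
  ],
  grip=[-1,-1,-1,-1,-1,-1,-1,-1,-1,-1,-1,-1,-1,-1],
  squeeze=60,
)

```text
clock: 5.72
tool_pos: [0.5199, -0.3275, 0.1173]
eef_rot: [0.966, 0.259, -0.0, -0.0]
contact_force: [1.1, 0.3, -4.0]
opening: 0.452
finger_force: 59.9
```

```bash
python3 -c "
from h import *
for i in range(3): st(); r.snapshot('wrist')"
```

```text
t 5.72 pos [ 0.5199 -0.3275  0.1173] x [ 0.866  0.501 -0.   ] z [-0.001  0.    -1.   ] q [ 0.55  0.93 -0.12  1.72  0.2   0.5  -0.74] F [ 1.08  0.33 -4.01] M [ 0.104 -0.138 -0.011] Mt [0.021 0.171 0.011] open 39.8 59.9
t 5.78 pos [ 0.5199 -0.3275  0.1173] x [ 0.866  0.501 -0.   ] z [-0.001  0.    -1.   ] q [ 0.55  0.93 -0.12  1.72  0.2   0.5  -0.74] F [-0.2   0.81 -4.58] M [ 0.09  -0.171 -0.014] Mt [-0.008  0.193  0.014] open 39.2 59.9
t 5.83 pos [ 0.52   -0.3276  0.1174] x [ 0.866  0.5   -0.   ] z [-0.001  0.    -1.   ] q [ 0.55  0.93 -0.12  1.72  0.2   0.5  -0.74] F [ 0.55 -0.09 -3.62] M [ 0.074 -0.151  0.011] Mt [-0.011  0.168 -0.011] open 39.5 59.9
```

Request:
play_rows(
  translation=[
    [0,0,0.012],
    [0,0,0.015],
    [0,0,0.013],
    [0,0,0.008],
    [0,0,0],
    [0,0,0],
    [0,0,0],
    [0,0,0],
    [0,0,-0.02],
    [0,0,-0.03],
    [0,0,-0.03],
    [0.012,-0.025,0],
    [0.017,-0.033,0],
    [0.017,-0.033,0],
    [0.017,-0.033,0],
    [0.017,-0.033,0],
    [0.017,-0.033,0],
    [0,0,0],
    [0,0,0],
  ],
  delta_rot=[
    [0,0,0],
    [0,0,0],
    [0,0,0],
    [0,0,0],
    [0,0,0],
    [0,0,0],
    [0,0,0],
    [0,0,0],
    [0,0,0],
    [0,0,0],
    [0,0,0],
    [0,0,0],
    [0,0,0],
    [0,0,0],
    [0,0,0],
    [0,0,0],
    [0,0,0],
    [0,0,0],
    [0,0,0],
  ],
  grip=[-1,-1,-1,-1,-1,1,1,1,1,1,1,1,1,1,1,1,1,1,1],
)

```text
clock: 8.25
tool_pos: [0.5095, -0.1155, 0.1506]
eef_rot: [0.966, 0.259, 0.001, 0.001]
contact_force: [0.2, -0.3, 0.2]
opening: 0.996
finger_force: 0.0
```

```bash
python3 -c "
from h import *
st(); cv2.imwrite('pics/w3.png',r.snapshot('wrist'))
print(*handles('wrist',.03),sep='\n')
r.snapshot('top'); print(*handles('top',.025),sep='\n')"
```

```text
t 8.25 pos [ 0.5095 -0.1155  0.1506] x [0.866 0.5   0.001] z [ 0.001 -0.001 -1.   ] q [ 0.17  0.8  -0.06  2.    0.12  0.34 -1.03] F [ 0.16 -0.26  0.16] M [-0.073 -0.012  0.041] Mt [-0.069 -0.026 -0.041] open 87.6 0.0
(0.83, array([ 0.5008, -0.1161]), array([ 486.6, -124.4]), array([131.,  41.]), np.float64(30.0), 7228)
(0.77, array([ 0.4544, -0.1432]), array([ 485.4, -127.9]), array([120.,  42.]), np.float64(43.7), 268)
```

Request:
play_rows(
  translation=[
    [0,-0.002,0.025],
    [0,0,0.03],
    [0,0,0.018],
    [0,0,0.009],
    [0,0,0],
    [0,0,0],
    [0,0,0],
    [0,0,0],
    [0,0,0],
    [0,0,0],
    [0,0,-0.006],
    [0,0,-0.012],
    [0,0,-0.012],
    [0,0,-0.012],
    [0,0,-0.006],
    [0,0,0],
    [0,0,0],
    [0,0,0],
  ],
  delta_rot=[
    [0,0,0],
    [0,0,0],
    [0,0,0],
    [0,0,0],
    [0,0,0],
    [0,0,0],
    [0,0,0],
    [0,0,0],
    [0,0,0],
    [0,0,0],
    [0,0,0],
    [0,0,0],
    [0,0,0],
    [0,0,0],
    [0,0,0],
    [0,0,0],
    [0,0,0],
    [0,0,0],
  ],
  grip=[1,1,1,1,1,-1,-1,-1,-1,-1,-1,-1,-1,-1,-1,-1,-1,-1],
)

```text
clock: 10.7
tool_pos: [0.5079, -0.1128, 0.1154]
eef_rot: [0.966, 0.259, -0.0, -0.0]
contact_force: [-0.4, -0.3, -4.8]
opening: 0.445
finger_force: 60.0
```

```bash
python3 -c "
from h import *
for i in range(3): st(); r.snapshot('wrist')"
```

```text
t 10.7 pos [ 0.5079 -0.1128  0.1154] x [ 0.866  0.501 -0.001] z [-0.001  0.    -1.   ] q [ 0.16  0.87 -0.04  2.01  0.13  0.26 -1.04] F [-0.36 -0.29 -4.79] M [-0.006  0.001  0.035] Mt [-0.005 -0.004 -0.035] open 39.1 60.0
t 10.75 pos [ 0.5078 -0.1128  0.1154] x [ 0.866  0.5   -0.001] z [-0.001  0.    -1.   ] q [ 0.16  0.87 -0.04  2.01  0.13  0.26 -1.04] F [ 0.52  0.8  -3.28] M [-0.024 -0.026 -0.017] Mt [-0.034  0.011  0.017] open 39.5 60.0
t 10.8 pos [ 0.5079 -0.1129  0.1154] x [ 0.866  0.5   -0.001] z [-0.001  0.    -1.   ] q [ 0.16  0.87 -0.04  2.01  0.13  0.26 -1.04] F [ 0.85 -0.37 -4.23] M [-0.058  0.014 -0.027] Mt [-0.043 -0.041  0.027] open 39.4 60.0
```

```bash
cat > kin.py <<'E'
import numpy as np, itertools
from scipy.spatial.transform import Rotation as R
from scipy.optimize import least_squares
# chain z y z y z y z
def fk(q,L,sg,off,T7):
    p=np.zeros(3);M=R.identity()
    ax=["z","y"]*3+["z"]
    links=[[0,0,L[0]],[0,0,0],[L[4],0,L[1]],[0,0,0],[L[5],0,L[2]],[0,0,0],[0,0,L[3]]]
    for i in range(7):
        M=M*R.from_euler(ax[i],sg[i]*q[i]+(off if i==6 else 0)); p=p+M.apply(links[i])
    return p,M
D=[([1.14681122,.68908934,-.19460356,1.56529449,.15731127,.90250182,-.21508475],[.27625762,-.56065409,.30275094],[.973912974,.226921828,0,0]),
([.48,.65,-.13,1.88,.13,.62,-.84],[.4762,-.2532,.2528],[.974,.227,0,0]),
([.54,1.01,-.10,1.72,.21,.42,-.75],[.5193,-.3273,.0684],[.966,.259,-.001,-.001]),
([.55,.93,-.12,1.72,.2,.5,-.74],[.5199,-.3275,.1173],[.966,.259,0,0]),
([.17,.8,-.06,2.0,.12,.34,-1.03],[.5095,-.1155,.1506],[.966,.259,.001,.001]),
([.16,.87,-.04,2.01,.13,.26,-1.04],[.5079,-.1128,.1154],[.966,.259,0,0])]
E
cat > fit.py <<'E'
from kin import *
from h import r
s=r.get_state(); D[-1]=(list(s["q"]),list(s["tool_pos"]),list(s["eef_rot"]))
res=[]
for s7 in itertools.product([1,-1],repeat=4):
    for s2 in (1,):
        sg=[s7[0],1,s7[1],1,s7[2],1,s7[3]]
        def f(x):
            o=[]
            for q,p,e in D:
                P,M=fk(q,x[:6],sg,x[6],None); o+=list(P-p)+list(.3*(M.as_matrix()-R.from_quat(e).as_matrix()).ravel())
            return np.array(o)
        for o7 in (0,1.6,3.1,-1.6):
            w=least_squares(f,[.3,.4,.4,.2,0,0,o7]); res.append((w.cost,sg,w.x.round(4).tolist(),abs(w.fun).max().round(4)))
res.sort(key=lambda a:a[0]); print(*res[:4],sep="\n")
E
python3 fit.py
```

```text
(np.float64(0.0025338541578223024), [-1, 1, -1, 1, -1, 1, -1], [-5.1794, 0.7353, 0.3331, -5.1501, -0.0454, 0.097, 1.5726], np.float64(0.0293))
(np.float64(0.0025338541578224017), [-1, 1, -1, 1, -1, 1, -1], [-5.1794, 0.7353, 0.3331, -5.1501, -0.0454, 0.097, 1.5726], np.float64(0.0293))
(np.float64(0.0025338541578248915), [-1, 1, -1, 1, -1, 1, -1], [-5.1794, 0.7353, 0.3331, -5.1501, -0.0454, 0.097, 1.5726], np.float64(0.0293))
(np.float64(0.0025338541578300137), [-1, 1, -1, 1, -1, 1, -1], [-5.1794, 0.7353, 0.3331, -5.1501, -0.0454, 0.097, -4.7105], np.float64(0.0293))
```

```bash
cat > fit2.py <<'E'
from kin import *
from h import r
s=r.get_state(); D[-1]=(list(s["q"]),list(s["tool_pos"]),list(s["eef_rot"]))
sg=[-1,1,-1,1,-1,1,-1];ax=["z","y"]*3+["z"]
def fk2(q,x):
    # x: links 7x(x,y,z of selected), offs7
    p=np.zeros(3);M=R.identity()
    links=[[x[0],x[1],.3],[x[2],x[3],0],[x[4],x[5],x[6]],[0,0,0],[x[7],x[8],x[9]],[x[10],0,0],[0,0,x[11]]]
    off=np.r_[x[12:18],np.pi/2+x[18]]
    for i in range(7):
        M=M*R.from_euler(ax[i],sg[i]*q[i]+off[i]); p=p+M.apply(links[i])
    return p,M
def f(x,reg=True):
    o=[]
    for q,p,e in D:
        P,M=fk2(q,x); o+=list(P-p)+list(.5*(M.inv()*R.from_quat(e)).as_rotvec())
    return np.r_[o,.01*(x-x0)] if reg else np.array(o)
x0=np.zeros(19);x0[6]=.4;x0[9]=.4;x0[11]=.2
w=least_squares(f,x0);print(w.x.round(3).tolist());print(f(w.x,False).reshape(-1,6).round(3))
E
python3 fit2.py
```

```text
[0.044, -0.042, 0.001, -0.042, 0.017, 0.046, 0.56, 0.013, -0.014, 0.344, 0.041, 0.197, 0.025, 0.002, -0.002, 0.004, -0.001, -0.004, 0.027]
[[-0.001  0.     0.001 -0.001  0.001 -0.001]
 [ 0.001  0.    -0.001 -0.002 -0.     0.   ]
 [ 0.    -0.    -0.001  0.002 -0.     0.   ]
 [ 0.     0.001  0.     0.001 -0.     0.001]
 [-0.     0.001  0.001 -0.001 -0.001 -0.   ]
 [-0.    -0.001  0.    -0.     0.001 -0.001]]
```

```bash
cat > ik.py <<'E'
from fit2 import *
lo=np.array([-3.01,-.46,-1.47,.13,-1,.04,-2.66]);hi=np.array([3.01,2.08,1.51,2.56,4.14,2.09,2.66])
X={}
for d4 in (.12,.2,.28):
    x1=x0.copy();x1[11]=d4
    def g(x,d4=d4):
        y=x.copy();y[11]=d4;return f(y)
    w_=least_squares(lambda x:np.r_[f(x),3*(x[11]-d4)],x1);X[d4]=w_.x
def ik(p,M,q0,x):
    def h(q):
        P,N=fk2(q,x);return np.r_[P-p,.3*(N.inv()*M).as_rotvec(),.003*(q-q0)]
    s=least_squares(h,np.clip(q0,lo+.02,hi-.02),bounds=(lo,hi));e=h(s.x)[:6];return s.x,np.abs(e).max()
Rb=R.from_euler("ZY",[np.radians(-7.5),np.radians(20)])
def tool(phi,sgn):
    z=np.array([np.cos(phi),np.sin(phi),0]);xx=np.array([0,0,sgn]);yy=np.cross(z,xx)
    return Rb*R.from_matrix(np.c_[xx,yy,z])
if __name__=="__main__":
    s=r.get_state()["q"]
    c=np.array([.535,.212,.04])
    for d4 in X:
        x=X[d4];print(d4,x[11].round(3))
        for sgn in (1,-1):
          for ph in range(-180,180,30):
            for yb in (-.05,.05):
              M=tool(np.radians(ph),sgn);g_=c+Rb.apply([0,yb,.085]);p=g_-.045*M.as_matrix()[:,2]
              best=min((ik(p,M,q0,x) for q0 in [s,s+[0,0,0,0,1.5,.8,0],s+[0,-.3,0,0,3,.8,1],s+[0,-.3,0,0,3,.8,-1]]),key=lambda a:a[1]+.0005*np.abs(a[0]-s).max())
              if best[1]<.006: print(sgn,ph,yb,best[0].round(2),best[1].round(4))
E
python3 ik.py
```

```text
[0.044, -0.042, 0.001, -0.042, 0.017, 0.046, 0.56, 0.013, -0.014, 0.344, 0.041, 0.197, 0.025, 0.002, -0.002, 0.004, -0.001, -0.004, 0.027]
[[-0.001  0.     0.001 -0.001  0.001 -0.001]
 [ 0.001  0.    -0.001 -0.002 -0.     0.   ]
 [ 0.    -0.    -0.001  0.002 -0.     0.   ]
 [ 0.     0.001  0.     0.001 -0.     0.001]
 [-0.     0.001  0.001 -0.001 -0.001 -0.   ]
 [-0.    -0.001  0.    -0.     0.001 -0.001]]
0.12 0.12
1 -180 -0.05 [-0.11  2.08 -1.28  0.79  0.06  2.04  0.5 ] 0.0001
1 -180 0.05 [-0.26  2.08 -1.31  0.65  0.    2.05  0.51] 0.0001
1 -150 -0.05 [-0.78  0.98  0.74  1.99  0.25  2.09  2.5 ] 0.0001
1 -120 -0.05 [-0.48  1.2  -0.02  1.57  0.46  2.09  2.08] 0.0001
1 -120 0.05 [-0.77  1.06  0.35  1.64  0.38  2.09  2.39] 0.0001
1 -90 -0.05 [-0.36  1.42 -0.46  1.75  0.89  1.93  1.69] 0.0001
1 -90 0.05 [-0.48  1.5  -0.53  1.47  0.86  2.09  1.76] 0.0001
1 -60 -0.05 [-0.43  1.02 -0.09  2.56  1.47  1.42  1.47] 0.0001
1 -60 0.05 [-0.75  0.89  0.19  2.56  1.35  1.19  1.66] 0.0001
1 -30 0.05 [-0.19  1.22 -0.35  2.56  1.99  1.85  1.4 ] 0.0
1 30 0.05 [ 0.57  1.58 -0.12  2.56  4.    1.85  2.29]
[... 5266 characters left out ...]
16  0.13  1.26 -0.53] 0.0
-1 -90 0.05 [-0.87  2.08  0.97  1.03 -0.02  1.36 -0.41] 0.0
-1 -60 -0.05 [-1.08  1.84  0.65  1.35  0.52  0.95 -0.78] 0.0
-1 -60 0.05 [-1.11  1.91  0.78  1.21  0.31  1.   -0.6 ] 0.0
-1 -30 -0.05 [-1.16  1.42  0.12  1.62  1.28  1.19 -1.26] 0.0001
-1 -30 0.05 [-1.28  1.61  0.4   1.39  1.    0.98 -1.06] 0.0001
-1 0 -0.05 [-0.99  1.24 -0.47  2.34  1.8   1.75 -1.85] 0.0001
-1 0 0.05 [-0.96  0.99 -0.51  2.06  1.76  1.61 -1.35] 0.0
-1 30 0.05 [-1.15  1.57 -0.34  2.43  2.19  2.09 -2.17] 0.0042
-1 120 -0.05 [-0.38  2.08  0.58  2.21 -1.    2.08 -0.55] 0.0011
-1 150 -0.05 [ 0.04  1.46 -0.41  1.75 -0.74  1.57 -2.02] 0.0
-1 150 0.05 [-0.    1.39 -0.57  1.8  -0.83  1.46 -2.12] 0.0
```

```bash
cat > ik2.py <<'E'
from ik import *
def toolA(phi,sgn,al):  # z = cos al*heading - sin al*n ; x ~ sgn*n
    return tool(phi,sgn)*R.from_euler("y",sgn*al)
if __name__=="__main__":
    s=r.get_state()["q"];c=np.array([.535,.212,.04]);al=np.radians(40)
    print(toolA(0,1,al).as_matrix()[:,2],toolA(0,-1,al).as_matrix()[:,2])
    for d4 in (.2,.28):
      x=X[d4]
      for sgn in (1,-1):
        for ph in (-120,-90,-60,-30,0,30,60,90,120):
          for yb in (-.05,.05):
            M=toolA(np.radians(ph),sgn,al);g_=c+Rb.apply([0,yb,.085]);p=g_-.045*M.as_matrix()[:,2]
            best=min((ik(p,M,q0,x) for q0 in [s,s+[0,0,0,0,1,.8,0],s+[0,0,0,0,-1,.8,0]]),key=lambda a:a[1]+.0005*np.abs(a[0]-s).max())
            if best[1]<.006: print(d4,sgn,ph,yb,best[0].round(2))
E
python3 ik2.py | tail -n +8
```

```text
[ 0.93165342 -0.1226545   0.34202014] [ 0.93165342 -0.1226545   0.34202014]
0.2 1 -120 0.05 [-1.05  2.04  1.5   1.06  0.4   1.96 -2.66]
0.2 1 120 -0.05 [ 0.47  2.08 -1.19  1.41 -0.75  1.31  0.69]
0.2 1 120 0.05 [ 0.29  2.08 -1.22  1.35 -0.85  1.29  0.79]
0.2 -1 -120 -0.05 [-0.82  1.73  0.68  1.32  0.75  2.09 -0.31]
0.2 -1 -120 0.05 [-0.99  1.87  1.08  1.07  0.64  2.09  0.19]
0.2 -1 -90 -0.05 [-0.92  1.65  0.56  1.53  0.9   1.77 -0.73]
0.2 -1 -90 0.05 [-0.98  1.66  0.57  1.29  0.9   1.94 -0.5 ]
0.2 -1 -60 -0.05 [-1.11  1.67  0.64  1.84  1.09  1.33 -1.2 ]
0.2 -1 -60 0.05 [-1.16  1.63  0.63  1.6   1.03  1.49 -0.94]
0.2 -1 -30 -0.05 [-1.01  1.63  0.43  2.16  1.56  1.51 -2.  ]
0.2 -1 -30 0.05 [-1.21  1.62  0.58  1.95  1.43  1.31 -1.66]
0.2 -1 0 -0.05 [-0.77  1.66  0.29  2.36  1.88  2.09 -2.55]
0.2 -1 0 0.05 [-0.82  1.54  0.12  2.16  1.94  2.09 -2.15]
0.2 -1 120 -0.05 [ 0.39  1.92 -0.91  1.45 -1.    1.52 -2.25]
0.2 -1 120 0.05 [ 0.25  1.99 -1.06  1.37 -1.    1.4  -2.24]
0.28 1 -120 -0.05 [ 0.21  1.61 -1.31  2.4  -0.65  2.07  0.09]
0.28 1 -120 0.05 [ 0.11  1.61 -1.39  2.29 -0.75  2.07  0.05]
0.28 -1 -90 -0.05 [-0.84  2.08  0.44  0.8   0.91  2.09 -0.63]
0.28 -1 -60 -0.05 [-1.05  2.08  0.45  1.11  0.97  1.69 -1.08]
0.28 -1 -60 0.05 [-1.09  2.08  0.52  0.89  0.92  1.79 -0.84]
0.28 -1 -30 -0.05 [-1.2   2.08  0.32  1.4   1.24  1.58 -1.65]
0.28 -1 -30 0.05 [-1.27  2.08  0.45  1.2   1.13  1.53 -1.39]
0.28 -1 0 -0.05 [-1.11  1.95  0.    1.64  1.72  2.04 -2.06]
0.28 -1 0 0.05 [-1.29  1.96  0.15  1.45  1.61  1.81 -1.88]
```

```bash
sed -i 's/"y",sgn\*al/"y",-sgn*al/' ik2.py; python3 ik2.py | tail -n +8; python3 -c "
from fit2 import *
" >/dev/null
```

```text
[ 0.49572243 -0.0652631  -0.8660254 ] [ 0.49572243 -0.0652631  -0.8660254 ]
0.2 1 -120 -0.05 [-0.13  1.47 -0.99  1.13  0.75  2.09  1.48]
0.2 1 -120 0.05 [-0.36  1.42 -0.66  0.88  0.54  2.09  1.7 ]
0.2 1 -90 -0.05 [-1.04  1.54  1.51  1.54 -0.62  1.49 -2.66]
0.2 1 -60 -0.05 [-1.13  1.32  1.32  1.79 -0.64  0.92 -2.36]
0.2 1 -60 0.05 [-1.18  1.33  1.27  1.56 -0.54  1.12 -2.6 ]
0.2 1 -30 -0.05 [-1.01  0.97  0.9   2.05 -0.59  0.24 -2.02]
0.2 1 -30 0.05 [-1.15  1.05  0.94  1.84 -0.44  0.48 -2.33]
0.2 1 90 -0.05 [ 0.47  1.31 -1.03  1.69  0.14  0.51 -0.43]
0.2 1 90 0.05 [ 0.3   1.31 -1.04  1.64  0.15  0.42 -0.54]
0.2 1 120 -0.05 [ 0.37  1.4  -0.99  1.4   0.    1.06  0.05]
0.2 1 120 0.05 [ 0.23  1.42 -1.01  1.34 -0.02  1.   -0.01]
0.2 -1 -120 -0.05 [-0.53  1.24  0.24  1.2   0.1   1.74 -0.87]
0.2 -1 -120 0.05 [-0.62  1.32  0.26  0.95  0.    1.94 -0.91]
0.2 -1 -90 -0.05 [-0.64  1.13  0.21  1.43  0.34  1.38 -0.64]
0.2 -1 -90 0.05 [-0.73  1.2   0.23  1.19  0.25  1.58 -0.62]
0.2 -1 -60 -0.05 [-0.65  1.    0.05  1.73  0.7   1.   -0.65]
0.2 -1 -60 0.05 [-0.72  1.05  0.01  1.49  0.6   1.19 -0.59]
0.2 
[... 1473 characters left out ...]
 0.5   1.25  0.02  1.13 -0.47]
0.28 -1 -90 0.05 [-0.8   1.66  0.6   1.13 -0.15  1.21 -0.42]
0.28 -1 -60 -0.05 [-0.79  1.29  0.3   1.37  0.41  0.96 -0.43]
0.28 -1 -60 0.05 [-0.88  1.4   0.38  1.22  0.25  1.03 -0.37]
0.28 -1 -30 -0.05 [-0.39  0.7  -0.58  1.78  1.05  1.19 -0.54]
0.28 -1 -30 0.05 [-0.89  1.1   0.16  1.43  0.64  0.81 -0.31]
0.28 -1 0 -0.05 [-0.61  0.67 -0.18  1.86  1.17  0.55 -0.3 ]
0.28 -1 0 0.05 [-0.71  0.74 -0.17  1.71  1.04  0.63 -0.23]
0.28 -1 30 -0.05 [-0.57  0.62 -0.08  1.92  1.49  0.04 -0.21]
0.28 -1 30 0.05 [-0.37  0.53 -0.41  1.95  1.2   0.24  0.1 ]
0.28 -1 120 -0.05 [ 0.09  0.97 -0.38  2.2  -1.    0.81 -2.1 ]
0.28 -1 120 0.05 [ 0.29  0.83 -0.83  2.4  -1.    0.59 -2.34]
```

Request:
play_rows(
  translation=[
    [-0.018,-0.01,0],
    [-0.017,-0.01,0],
    [0,0,0],
    [0,0,0],
    [0,0,0],
    [0,0,0],
    [0,0,0],
    [0,0,0],
    [0,0,0],
    [0,0,0],
    [0,0,0],
    [0,0,0],
    [0,0,0],
    [0,0,0],
    [0,0,0],
    [0,0,0],
    [0,0,0],
    [0,0,0],
    [0,0,0],
  ],
  delta_rot=[
    [0,0,0],
    [0,0,0],
    [0,0,-6],
    [0,0,-10],
    [0,0,-10],
    [0,0,-10],
    [0,0,-10],
    [0,0,-10],
    [0,0,-10],
    [0,0,-10],
    [0,0,-10],
    [0,0,-10],
    [0,0,-10],
    [0,0,-10],
    [0,0,-10],
    [0,0,-10],
    [0,0,-10],
    [0,0,-4],
    [0,0,0],
  ],
  grip=[-1,-1,-1,-1,-1,-1,-1,-1,-1,-1,-1,-1,-1,-1,-1,-1,-1,-1,-1],
)

```text
clock: 13.22
tool_pos: [0.4677, -0.1135, 0.1155]
eef_rot: [0.001, 1.0, -0.0, -0.0]
contact_force: [-0.1, -0.1, -4.6]
opening: 0.445
finger_force: 60.0
```

```bash
python3 -c "
from h import *
st()
for t in ['marker','cork_block','bearing','handle_1']:
    r.snapshot('top'); print(t,[(np.round(o['point'],3).tolist(),round(o['confidence'],2)) for o in r.look_for('top',t)])"
```

```text
t 13.22 pos [ 0.4677 -0.1135  0.1155] x [-1.     0.001  0.   ] z [-0. -0. -1.] q [ 0.47  0.9  -0.54  2.11  1.13  0.46  0.59] F [-0.11 -0.12 -4.57] M [ 0.068 -0.183  0.028] Mt [-0.068 -0.183 -0.028] open 39.1 60.0
marker [([0.608, -0.027, 0.014], 0.67)]
cork_block [([0.596, -0.236, 0.039], 0.84), ([0.532, -0.319, 0.041], 0.71)]
bearing []
handle_1 [([0.527, -0.107, 0.087], 0.51)]
```

Request:
play_rows(
  translation=[
    [0,0,0],
    [0,0,0],
  ],
  delta_rot=[
    [0,0,0],
    [0,0,0],
  ],
  grip=[-1,-1],
)

```text
clock: 13.88
tool_pos: [0.4678, -0.1131, 0.1157]
eef_rot: [-0.0, 1.0, -0.0, 0.0]
contact_force: [0.5, -0.5, -4.5]
opening: 0.447
finger_force: 60.0
```

```bash
python3 -c "
from h import *
for i in range(3): st(); cv2.imwrite('pics/w4.png',r.snapshot('wrist'))"
```

```text
t 13.88 pos [ 0.4678 -0.1131  0.1157] x [-1.    -0.001 -0.   ] z [ 0. -0. -1.] q [ 0.47  0.9  -0.54  2.11  1.13  0.46  0.59] F [ 0.47 -0.45 -4.45] M [ 0.011 -0.151  0.017] Mt [-0.011 -0.151 -0.017] open 39.3 60.0
t 13.93 pos [ 0.4678 -0.1131  0.1157] x [-1. -0. -0.] z [ 0. -0. -1.] q [ 0.47  0.9  -0.54  2.11  1.13  0.46  0.59] F [ 0.56 -0.04 -3.38] M [ 0.005 -0.132 -0.028] Mt [-0.005 -0.132  0.028] open 39.1 60.0
t 13.97 pos [ 0.4678 -0.1131  0.1157] x [-1.    -0.001 -0.   ] z [ 0. -0. -1.] q [ 0.47  0.9  -0.54  2.11  1.13  0.46  0.59] F [ 0.38 -0.05 -4.6 ] M [ 0.041 -0.133 -0.037] Mt [-0.04  -0.133  0.037] open 39.2 60.0
```

View pics/w4.png

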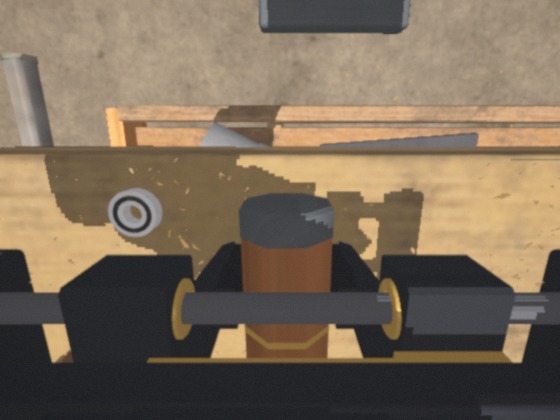

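Request:
play_rows(
  translation=[
    [0,0.02,0],
    [0,0.02,0],
    [0,0,0.015],
    [0,0,0.02],
    [0,0,0.013],
    [0,0,0],
    [0,0,0],
    [0,0,0],
    [0,0,0],
    [0,0,-0.02],
    [0,0,-0.025],
    [0,0,-0.0225],
    [-0.037,0,0],
    [-0.037,0,0],
    [0,0,0],
    [0,0,0],
    [0,0,0],
    [0,0,0],
    [0,0,0],
    [0,0,0],
  ],
  delta_rot=[
    [0,0,0],
    [0,0,0],
    [0,0,0],
    [0,0,0],
    [0,0,0],
    [0,0,0],
    [0,0,0],
    [0,0,0],
    [0,0,0],
    [0,0,0],
    [0,0,0],
    [0,0,0],
    [0,0,0],
    [0,0,0],
    [0,8,0],
    [0,9,0],
    [0,9,0],
    [0,9,0],
    [0,0,0],
    [0,0,0],
  ],
  grip=[-1,-1,-1,-1,-1,-1,1,1,1,1,1,1,1,1,1,1,1,1,1,1],
)

```text
clock: 16.52
tool_pos: [0.5413, -0.0731, 0.1353]
eef_rot: [-0.0, 0.954, -0.0, -0.3]
contact_force: [0.0, -0.4, 0.4]
opening: 1.002
finger_force: 0.0
```

```bash
python3 -c "
from h import *
st(); r.snapshot('wrist')
print(*handles('wrist',.03),sep='\n')"; python3 fit2.py >/dev/null
```

```text
t 16.52 pos [ 0.5413 -0.0731  0.1353] x [-0.82  -0.001  0.572] z [-0.572 -0.001 -0.82 ] q [ 0.37  1.14 -0.7   1.43  0.52  1.42  1.12] F [ 0.03 -0.38  0.36] M [ 0.068 -0.645 -0.022] Mt [-0.068 -0.645 -0.021] open 88.1 0.0
(0.76, array([ 0.49  , -0.0721]), array([490.7, -71.9]), array([ 41., 126.]), np.float64(0.0), 7789)
```

Request:
play_rows(
  translation=[
    [-0.012,0,0.017],
    [-0.012,0,0.017],
    [-0.0115,0,0.016],
    [-0.005,0,0.008],
    [0,0,0],
    [0,0,0],
    [0,0,0],
    [0,0,0],
    [0,0,0],
    [0,0,0],
    [0.005,0,-0.007],
    [0.012,0,-0.017],
    [0.012,0,-0.017],
    [0.012,0,-0.017],
    [0.012,0,-0.017],
    [0.012,0,-0.017],
    [0,0,0],
    [0,0,0],
  ],
  delta_rot=[
    [0,0,0],
    [0,0,0],
    [0,0,0],
    [0,0,0],
    [0,0,0],
    [0,0,0],
    [0,0,0],
    [0,0,0],
    [0,0,0],
    [0,0,0],
    [0,0,0],
    [0,0,0],
    [0,0,0],
    [0,0,0],
    [0,0,0],
    [0,0,0],
    [0,0,0],
    [0,0,0],
  ],
  grip=[1,1,1,1,1,-1,-1,-1,-1,-1,-1,-1,-1,-1,-1,-1,-1,-1],
)

```text
clock: 18.88
tool_pos: [0.5409, -0.0733, 0.1767]
eef_rot: [-0.0, 0.954, -0.0, -0.301]
contact_force: [-0.1, -0.9, -3.2]
opening: 0.45
finger_force: 60.0
```

```bash
python3 -c "
from h import *
for i in range(2): st(); r.snapshot('wrist')
print(r.get_state()['q'].tolist(),r.get_state()['eef_rot'].tolist())"
```

```text
t 18.88 pos [ 0.5409 -0.0733  0.1767] x [-0.819 -0.     0.574] z [-0.574 -0.001 -0.819] q [ 0.37  1.08 -0.71  1.43  0.49  1.48  1.13] F [-0.1  -0.93 -3.17] M [ 0.042 -1.352  0.056] Mt [-0.002 -1.352 -0.069] open 39.6 60.0
t 18.93 pos [ 0.5408 -0.0733  0.1764] x [-0.818 -0.     0.575] z [-0.575 -0.001 -0.818] q [ 0.37  1.08 -0.71  1.43  0.49  1.48  1.13] F [-0.29 -0.37 -3.4 ] M [ 0.057 -1.3    0.023] Mt [-0.033 -1.3   -0.051] open 39.5 60.0
[0.3729329575065527, 1.0822920415744977, -0.7128825977087186, 1.4280431322373004, 0.4884633218930946, 1.4753679653917775, 1.1254243485235977] [-0.00022305755197346656, 0.9534936057354636, -0.00019936065419709885, -0.30141309580415093]
```

```bash
cat >> kin.py <<'E'
D=D[:5]+[([.47,.9,-.54,2.11,1.13,.46,.59],[.4678,-.1131,.1157],[0,1,0,0]),([.37,1.14,-.70,1.43,.52,1.42,1.12],[.5413,-.0731,.1353],[0,.954,0,-.3]),None]
E
python3 - <<'E'
from fit2 import *
from h import *
from scipy.optimize import least_squares
r.snapshot("scene")
o=r.silhouettes("scene","drip_face")
for a in o[:2]:
    y,x=np.nonzero(a["pixels"]);h=cv2.convexHull(np.c_[x,y].astype(np.int32));print(a["confidence"],len(x),cv2.approxPolyDP(h,3,True)[:,0].tolist())
px=np.array([(187,188.5),(277,198.5),(270.5,246.5),(176.5,235)]); lc=np.array([[75,125,0],[75,-125,0],[-75,-125,0],[-75,125,0]])/1000
for z in (.04,.05):
    Rb=lambda p:R.from_euler("ZY",[p[2],np.radians(20)]).as_matrix()
    f_=lambda p:np.concatenate([proj("top",[p[0],p[1],z]+Rb(p)@c)-q for c,q in zip(lc,px)])
    s=least_squares(f_,[.53,.21,-.12]);print(z,s.x.round(4),np.degrees(s.x[2]).round(2),s.fun.round(1))
    print([proj("scene",[s.x[0],s.x[1],z]+Rb(s.x)@c).round(0).tolist() for c in lc])
E
```

```text
[-0.001, -0.016, -0.013, -0.016, 0.028, -0.023, 0.564, -0.011, 0.006, 0.318, 0.002, 0.237, -0.001, -0.006, -0.0, 0.005, 0.001, 0.003, -0.0]
[[-0.006  0.009 -0.002 -0.001  0.    -0.001]
 [-0.002  0.001 -0.001 -0.001 -0.     0.001]
 [ 0.003 -0.001 -0.002  0.002 -0.     0.   ]
 [ 0.001  0.001 -0.001  0.001 -0.001  0.002]
 [ 0.005 -0.001  0.001 -0.001 -0.002  0.   ]
 [-0.003  0.     0.003 -0.001 -0.001 -0.004]
 [ 0.005 -0.001 -0.001  0.001  0.     0.002]
 [ 0.002  0.    -0.    -0.002 -0.    -0.   ]]
0.97 1561 [[295, 219], [218, 262], [210, 261], [226, 233], [260, 216]]
0.04 [ 0.541   0.2128 -0.1383] -7.93 [ 1.9 -0.4 -1.1 -0.8 -1.2  0.1  0.4  1. ]
[[185.0, 251.0], [260.0, 216.0], [296.0, 217.0], [217.0, 256.0]]
0.05 [ 0.5399  0.2114 -0.1383] -7.92 [ 1.6 -0.6 -0.7 -0.9 -0.8  0.3 -0.   1.2]
[[185.0, 247.0], [260.0, 213.0], [296.0, 214.0], [218.0, 252.0]]
```

```bash
cat > plan.py <<'E'
import sys,io,contextlib
with contextlib.redirect_stdout(io.StringIO()):
    from fit2 import *
lo=np.array([-3.01,-.46,-1.47,.13,-1,.04,-2.66]);hi=np.array([3.01,2.08,1.51,2.56,4.14,2.09,2.66]);x=w.x
C=np.array([.539,.213,.04]);Rb=R.from_euler("ZY",[np.radians(-7.9),np.radians(20)])
def place(phi,al,yb,hgt,gr=.085,xb=0):   # sgn=-1: tool x ~ -n
    ph=np.radians(phi);z=np.array([np.cos(ph),np.sin(ph),0]);xx=np.array([0,0,-1.])
    M=Rb*R.from_matrix(np.c_[xx,np.cross(z,xx),z])*R.from_euler("y",np.radians(al))
    return C+Rb.apply([xb,yb,gr+hgt])-.045*M.as_matrix()[:,2],M
def ik(p,M,q0,reg=.002):
    def h(q):
        P,N=fk2(q,x);return np.r_[P-p,.3*(N.inv()*M).as_rotvec(),reg*(q-q0)]
    s=least_squares(h,np.clip(q0,lo+.01,hi-.01),bounds=(lo,hi));return s.x,np.abs(h(s.x)[:6]).max()
def interp(p0,M0,p1,M1,n):
    rv=(M0.inv()*M1).as_rotvec()
    return [(p0+(p1-p0)*k/n,M0*R.from_rotvec(rv*k/n)) for k in range(1,n+1)]
def rows(p0,M0,path):
    o=[]
    for p,M in path:
        o.append((M0.inv().apply(p-p0).round(4).tolist(),np.degrees((M0.inv()*M).as_rotvec()).round(2).tolist()));p0,M0=p,M
    return o
E
python3 - <<'E'
from plan import *
s=r.get_state();q=s["q"];p0=s["tool_pos"];M0=R.from_quat(s["eef_rot"])
print(place(0,35,0,0)[1].as_matrix()[:,2])
for phi in (-110,-90,-75,-60,-45,-30,-15,0):
    p1,M1=place(phi,35,-.05,.07);p2,_=place(phi,35,-.05,0)
    ang=np.degrees((M0.inv()*M1).magnitude());n=24
    qq=q;dm=0;em=0;mid=p0+[-.03,.1,.13]
    for p,M in interp(p0,M0,p1,M1,n)+interp(p1,M1,p2,M1,4):
        q2,e=ik(p,M,qq);dm=max(dm,np.abs(q2-qq).max());em=max(em,e);qq=q2
    print(phi,round(ang),"step",dm.round(2),"err",em.round(4),qq.round(2),p2.round(3),M1.as_matrix()[:,2].round(2))
E
```

```text
[ 0.56813289 -0.07883495 -0.81915204]
-110 128 step 0.09 err 0.0 [-0.54  1.31  0.06  0.93  0.33  1.95 -0.85] [0.586 0.191 0.14 ] [-0.56 -0.7  -0.44]
-90 113 step 0.09 err 0.0 [-0.58  1.19 -0.02  1.19  0.52  1.66 -0.76] [0.575 0.195 0.144] [-0.31 -0.78 -0.54]
-75 103 step 0.08 err 0.0 [-0.6   1.11 -0.08  1.39  0.66  1.44 -0.73] [0.566 0.195 0.147] [-0.11 -0.78 -0.61]
-60 93 step 0.08 err 0.0 [-0.6   1.03 -0.12  1.59  0.83  1.23 -0.73] [0.557 0.192 0.15 ] [ 0.09 -0.73 -0.68]
-45 85 step 0.08 err 0.0 [-0.59  0.96 -0.15  1.78  1.04  1.02 -0.77] [0.549 0.187 0.153] [ 0.27 -0.62 -0.74]
-30 78 step 0.09 err 0.0 [-0.55  0.9  -0.18  1.95  1.34  0.84 -0.88] [0.542 0.181 0.155] [ 0.41 -0.47 -0.78]
-15 73 step 0.12 err 0.0 [-0.44  0.87 -0.29  2.1   1.73  0.78 -1.04] [0.538 0.172 0.156] [ 0.51 -0.29 -0.81]
0 70 step 0.18 err 0.0 [-0.22  0.89 -0.52  2.21  2.08  0.85 -1.06] [0.535 0.163 0.157] [ 0.57 -0.08 -0.82]
```

```bash
python3 - <<'E'
from plan import *
s=r.get_state();p0=s["tool_pos"];M0=R.from_quat(s["eef_rot"])
p1,M1=place(-45,35,-.05,.07);print(p1)
for a in rows(p0,M0,interp(p0,M0,p1,M1,16)): print(a)
E
```

```text
[0.5727035  0.18415918 0.21882155]
([-0.0001, 0.0161, -0.0033], [1.02, -3.99, 3.32])
([0.0006, 0.016, -0.0036], [1.02, -3.99, 3.32])
([0.0012, 0.0159, -0.004], [1.02, -3.99, 3.32])
([0.0019, 0.0157, -0.0044], [1.02, -3.99, 3.32])
([0.0024, 0.0155, -0.0048], [1.02, -3.99, 3.32])
([0.003, 0.0153, -0.0053], [1.02, -3.99, 3.32])
([0.0035, 0.015, -0.0058], [1.02, -3.99, 3.32])
([0.0039, 0.0147, -0.0063], [1.02, -3.99, 3.32])
([0.0043, 0.0143, -0.0068], [1.02, -3.99, 3.32])
([0.0046, 0.0139, -0.0074], [1.02, -3.99, 3.32])
([0.0049, 0.0135, -0.008], [1.02, -3.99, 3.32])
([0.0051, 0.0131, -0.0085], [1.02, -3.99, 3.32])
([0.0052, 0.0126, -0.0091], [1.02, -3.99, 3.32])
([0.0053, 0.0121, -0.0097], [1.02, -3.99, 3.32])
([0.0053, 0.0116, -0.0103], [1.02, -3.99, 3.32])
([0.0052, 0.0112, -0.0109], [1.02, -3.99, 3.32])
```

Request:
play_rows(
  translation=[
    [0,0.016,-0.003],
    [0.001,0.016,-0.004],
    [0.001,0.016,-0.004],
    [0.002,0.016,-0.004],
    [0.002,0.0155,-0.005],
    [0.003,0.015,-0.005],
    [0.0035,0.015,-0.006],
    [0.004,0.0147,-0.006],
    [0.004,0.0143,-0.007],
    [0.0046,0.014,-0.0074],
    [0.005,0.0135,-0.008],
    [0.005,0.013,-0.0085],
    [0.005,0.0126,-0.009],
    [0.005,0.012,-0.0097],
    [0.005,0.0116,-0.0103],
    [0.005,0.011,-0.011],
    [0,0,0],
    [0,0,0],
  ],
  delta_rot=[
    [1.02,-4,3.32],
    [1.02,-4,3.32],
    [1.02,-4,3.32],
    [1.02,-4,3.32],
    [1.02,-4,3.32],
    [1.02,-4,3.32],
    [1.02,-4,3.32],
    [1.02,-4,3.32],
    [1.02,-4,3.32],
    [1.02,-4,3.32],
    [1.02,-4,3.32],
    [1.02,-4,3.32],
    [1.02,-4,3.32],
    [1.02,-4,3.32],
    [1.02,-4,3.32],
    [1.02,-4,3.32],
    [0,0,0],
    [0,0,0],
  ],
  grip=[-1,-1,-1,-1,-1,-1,-1,-1,-1,-1,-1,-1,-1,-1,-1,-1,-1,-1],
)

```text
clock: 21.32
tool_pos: [0.5731, 0.1823, 0.2199]
eef_rot: [0.364, 0.858, -0.252, 0.263]
contact_force: [-0.4, -0.6, -4.1]
opening: 0.453
finger_force: 60.0
```

```bash
cat > corr.py <<'E'
import sys
from plan import *
from h import st,cv2
def corr(*a):
    s=r.get_state();p0=s["tool_pos"];M0=R.from_quat(s["eef_rot"])
    for hh in a[1]:
        p1,M1=place(*a[0],hh,**a[2]);print(hh,rows(p0,M0,[(p1,M1)])[0],p1.round(4));p0,M0=p1,M1
E
python3 - <<'E'
from corr import *
st(); corr((-45,35,-.05),(.07,.01,.0),{})
a=r.snapshot("scene");b=r.snapshot("wrist")
cv2.imwrite("pics/c1.png",np.hstack([cv2.resize(a[130:330,120:400],(400,286)),cv2.resize(b,(381,286))]))
E
```

```text
t 21.32 pos [0.5731 0.1823 0.2199] x [-0.598  0.492 -0.633] z [ 0.267 -0.623 -0.736] q [-0.6   0.87 -0.13  1.73  0.96  1.08 -0.64] F [-0.39 -0.6  -4.11] M [ 1.014  0.322 -0.07 ] Mt [-0.404  0.979  0.122] open 39.9 60.0
0.07 ([0.0018, 0.0011, -0.0005], [0.03, 0.15, -0.06]) [0.5727 0.1842 0.2188]
0.01 ([0.0491, 0.0, 0.0344], [0.0, 0.0, 0.0]) [0.5524 0.187  0.1624]
0.0 ([0.0082, 0.0, 0.0057], [0.0, 0.0, 0.0]) [0.549  0.1874 0.153 ]
```

View pics/c1.png

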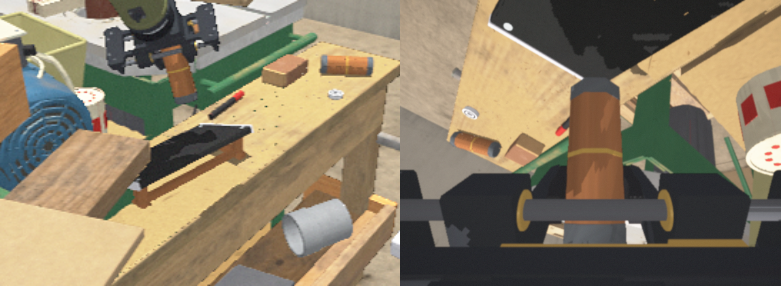

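```bash
python3 - <<'E'
from corr import *
from h import *
lc=np.array([[75,125,0],[75,-125,0],[-75,-125,0],[-75,125,0]])/1000
r.snapshot("wrist")
for z in (0,.005,-.005): print([proj("wrist",C+[0,0,z]+Rb.apply(c)).round(0).tolist() for c in lc])
o=r.silhouettes("wrist","drip_face")[0];y,x_=np.nonzero(o["pixels"]);h=cv2.convexHull(np.c_[x_,y].astype(np.int32));print(o["confidence"],cv2.approxPolyDP(h,3,True)[:,0].tolist())
E
```

```text
[[710.0, -128.0], [286.0, 126.0], [120.0, 29.0], [1172.0, -2009.0]]
[[716.0, -125.0], [285.0, 130.0], [115.0, 33.0], [1271.0, -2240.0]]
[[704.0, -130.0], [287.0, 123.0], [124.0, 25.0], [1094.0, -1825.0]]
0.73 [[503, 0], [309, 116], [265, 115], [129, 36], [132, 20], [144, 0]]
```

Request:
play_rows(
  translation=[
    [0.0018,0.001,-0.0005],
    [0.012,0,0.0085],
    [0.014,0,0.01],
    [0.014,0,0.01],
    [0.009,0,0.006],
    [0,0,0],
    [0,0,0],
  ],
  delta_rot=[
    [0,0.15,0],
    [0,0,0],
    [0,0,0],
    [0,0,0],
    [0,0,0],
    [0,0,0],
    [0,0,0],
  ],
  grip=[-1,-1,-1,-1,-1,-1,-1],
)

```text
clock: 22.4
tool_pos: [0.5534, 0.1881, 0.163]
eef_rot: [0.364, 0.858, -0.25, 0.263]
contact_force: [-0.4, -0.5, -4.1]
opening: 0.446
finger_force: 60.0
```

```bash
python3 - <<'E'
from corr import *
st(); corr((-45,35,-.05),(.01,.0,-.003),{})
E
```

```text
t 22.4 pos [0.5534 0.1881 0.163 ] x [-0.597  0.493 -0.633] z [ 0.268 -0.62  -0.737] q [-0.64  0.95 -0.11  1.78  1.01  1.   -0.77] F [-0.42 -0.53 -4.07] M [1.059 0.264 0.018] Mt [-0.513  0.957  0.108] open 39.3 60.0
0.01 ([0.0004, -0.0013, 0.0009], [0.18, 0.08, -0.15]) [0.5524 0.187  0.1624]
0.0 ([0.0082, 0.0, 0.0057], [0.0, 0.0, 0.0]) [0.549  0.1874 0.153 ]
-0.003 ([0.0025, -0.0, 0.0017], [0.0, 0.0, 0.0]) [0.548  0.1876 0.1502]
```

Step down in small rows and watch the force.

Request:
play_rows(
  translation=[
    [0.003,-0.001,0.002],
    [0.0025,0,0.0017],
    [0.0016,0,0.0012],
    [0.0012,0,0.0009],
    [0,0,0],
  ],
  delta_rot=[
    [0,0,0],
    [0,0,0],
    [0,0,0],
    [0,0,0],
    [0,0,0],
  ],
  grip=[-1,-1,-1,-1,-1],
)

```text
clock: 23.02
tool_pos: [0.5489, 0.1879, 0.1534]
eef_rot: [0.364, 0.858, -0.25, 0.262]
contact_force: [-0.5, 0.2, -3.8]
opening: 0.444
finger_force: 60.0
```

Request:
play_rows(
  translation=[
    [0.0008,0,0.0006],
    [0.0008,0,0.0006],
    [0,0,0],
  ],
  delta_rot=[
    [0,0,0],
    [0,0,0],
    [0,0,0],
  ],
  grip=[-1,-1,-1],
)

```text
clock: 23.4
tool_pos: [0.549, 0.1878, 0.1531]
eef_rot: [0.364, 0.857, -0.25, 0.264]
contact_force: [-0.4, 1.5, 7.2]
opening: 0.447
finger_force: 60.0
```

Request:
play_rows(
  translation=[
    [0.0008,0,0.0006],
    [0,0,0],
  ],
  delta_rot=[
    [0,0,0],
    [0,0,0],
  ],
  grip=[-1,-1],
)

```text
clock: 23.65
tool_pos: [0.5491, 0.1877, 0.153]
eef_rot: [0.364, 0.857, -0.251, 0.265]
contact_force: [-0.5, 2.4, 10.5]
opening: 0.45
finger_force: 60.0
```

Request:
play_rows(
  translation=[
    [0,0,0],
    [0,0,0],
    [0,0,0],
    [0,0,0],
  ],
  delta_rot=[
    [0,0,0],
    [0,0,0],
    [0,0,0],
    [0,0,0],
  ],
  grip=[-0.05,0.2,0.35,0.35],
)

```text
clock: 24.15
tool_pos: [0.5478, 0.1879, 0.1504]
eef_rot: [0.364, 0.858, -0.25, 0.262]
contact_force: [0.2, -0.4, -0.7]
opening: 0.675
finger_force: 0.0
```

```bash
python3 - <<'E'
from corr import *
st()
a=r.snapshot("scene");b=r.snapshot("wrist")
cv2.imwrite("pics/c2.png",np.hstack([cv2.resize(a[130:330,120:400],(400,286)),cv2.resize(b,(381,286))]))
E
```

```text
t 24.15 pos [0.5478 0.1879 0.1504] x [-0.598  0.493 -0.632] z [ 0.267 -0.621 -0.737] q [-0.65  0.97 -0.11  1.79  1.02  0.99 -0.81] F [ 0.23 -0.39 -0.67] M [0.615 0.138 0.053] Mt [-0.333  0.536  0.04 ] open 59.4 0.0
```

View pics/c2.png

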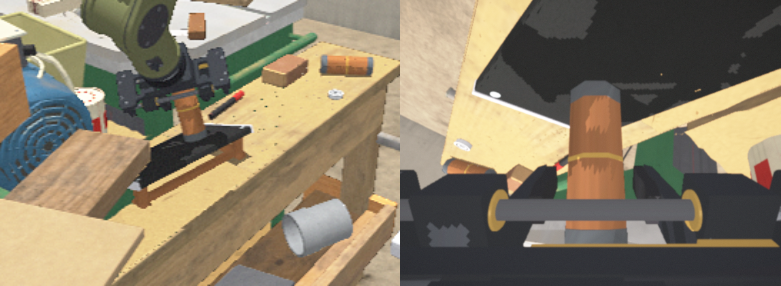

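Request:
play_rows(
  translation=[
    [0,0,-0.01],
    [0,0,-0.02],
    [0,0,-0.03],
    [0,0,-0.03],
    [0,0,-0.03],
    [0,0,-0.02],
    [0,0,0],
  ],
  delta_rot=[
    [0,0,0],
    [0,0,0],
    [0,0,0],
    [0,0,0],
    [0,0,0],
    [0,0,0],
    [0,0,0],
  ],
  grip=[0.35,0.35,0.35,0.35,1,1,1],
)

```text
clock: 25.12
tool_pos: [0.51, 0.2768, 0.2549]
eef_rot: [0.364, 0.859, -0.248, 0.263]
contact_force: [-0.2, -0.3, -0.3]
opening: 0.986
finger_force: 0.0
```

```bash
python3 - <<'E'
from corr import *
from h import handles
st(); r.snapshot("top"); print(*handles("top",.02),sep="\n")
s=r.get_state();q=s["q"];p0=s["tool_pos"];M0=R.from_quat(s["eef_rot"])
def grasp(al,c=(.497,-.341),yaw=210):
    h=np.array([np.cos(np.radians(yaw)),np.sin(np.radians(yaw)),0]);z=np.array([0,0,-1.])
    M=R.from_matrix(np.c_[h,np.cross(z,h),z])*R.from_euler("y",np.radians(al))
    G=np.r_[c,.027]-.025*h
    return G-.045*M.as_matrix()[:,2],M
for al in (20,30):
    p1,M1=grasp(al);pa=p1+[0,0,.09];p2,M2=place(-45,al,.05,.08);p3,_=place(-45,al,.05,0)
    qq=q
    for nm,path in [("appr",interp(p0,M0,pa,M1,24)),("down",interp(pa,M1,p1,M1,4)),("up",interp(p1,M1,pa,M1,4)),("carry",interp(pa,M1,p2,M2,24)),("low",interp(p2,M2,p3,M2,4))]:
        em=dm=0;J=[]
        for p,M in path:
            q2,e=ik(p,M,qq);dm=max(dm,abs(q2-qq).max());em=max(em,e);qq=q2
        print(al,nm,dm.round(2),em.round(4),qq.round(2))
    print("ang",np.degrees((M0.inv()*M1).magnitude()),np.degrees((M1.inv()*M2).magnitude()))
E
```

```text
t 25.12 pos [0.51   0.2768 0.2549] x [-0.598  0.494 -0.632] z [ 0.27  -0.618 -0.739] q [-0.76  0.83 -0.18  1.68  0.83  1.22 -0.67] F [-0.21 -0.34 -0.25] M [ 0.621  0.145 -0.011] Mt [-0.293  0.56   0.086] open 86.7 0.0
(0.92, array([ 0.4952, -0.3446]), array([ 495.7, -344.7]), array([124.,  46.]), np.float64(30.4), 711)
(0.81, array([0.571 , 0.1606]), array([570. , 160.3]), array([96., 46.]), np.float64(4.9), 490)
20 appr 0.14 0.0 [ 0.66  1.01 -0.6   1.51  0.81  1.18  1.84]
20 down 0.03 0.0 [ 0.64  1.13 -0.56  1.53  0.9   1.06  1.75]
20 up 0.03 0.0 [ 0.66  1.01 -0.6   1.51  0.81  1.18  1.84]
20 carry 0.17 0.0 [-0.77  1.   -0.16  1.52  1.05  1.38 -0.72]
20 low 0.04 0.0 [-0.8   1.1  -0.16  1.59  1.08  1.31 -0.88]
ang 92.67022654033197 99.74350843530465
30 appr 0.13 0.0 [ 0.57  1.06 -0.55  1.42  0.81  1.35  1.83]
30 down 0.03 0.0 [ 0.56  1.17 -0.51  1.43  0.88  1.24  1.76]
30 up 0.03 0.0 [ 0.57  1.06 -0.55  1.42  0.81  1.35  1.83]
30 carry 0.13 0.0 [-0.73  0.95 -0.13  1.48  0.91  1.28 -0.58]
30 low 0.04 0.0 [-0.76  1.04 -0.13  1.57  0.94  1.19 -0.74]
ang 97.32063828050197 99.74350843530463
```

```bash
cat >> corr.py <<'E'
def grasp(al,c=(.496,-.342),yaw=210):
    h=np.array([np.cos(np.radians(yaw)),np.sin(np.radians(yaw)),0]);z=np.array([0,0,-1.])
    M=R.from_matrix(np.c_[h,np.cross(z,h),z])*R.from_euler("y",np.radians(al))
    return np.r_[c,.027]-.025*h-.045*M.as_matrix()[:,2],M
E
python3 - <<'E'
from corr import *
s=r.get_state();p0=s["tool_pos"];M0=R.from_quat(s["eef_rot"])
p1,M1=grasp(20);pa=p1+[0,0,.16];print(p1,pa)
R_=rows(p0,M0,interp(p0,M0,pa,M1,20));print([a[0] for a in R_],R_[0][1])
E
```

```text
[ 0.53097955 -0.32180455  0.06928617] [ 0.53097955 -0.32180455  0.22928617]
[[-0.0145, -0.0171, 0.0197], [-0.014, -0.0185, 0.0188], [-0.0133, -0.0199, 0.0179], [-0.0125, -0.0212, 0.0169], [-0.0115, -0.0224, 0.016], [-0.0105, -0.0235, 0.0151], [-0.0094, -0.0245, 0.0142], [-0.0081, -0.0254, 0.0133], [-0.0068, -0.0263, 0.0125], [-0.0053, -0.027, 0.0116], [-0.0039, -0.0275, 0.0108], [-0.0023, -0.028, 0.0101], [-0.0007, -0.0283, 0.0094], [0.001, -0.0285, 0.0087], [0.0026, -0.0286, 0.0082], [0.0043, -0.0285, 0.0076], [0.006, -0.0283, 0.0071], [0.0077, -0.028, 0.0067], [0.0094, -0.0276, 0.0064], [0.0111, -0.027, 0.0061]] [-1.32, 2.01, -3.96]
```

Request:
play_rows(
  translation=[
    [-0.0335,-0.024,-0.002],
    [-0.014,-0.0185,0.0188],
    [-0.0133,-0.02,0.018],
    [-0.0125,-0.0212,0.017],
    [-0.0115,-0.0224,0.016],
    [-0.0105,-0.0235,0.015],
    [-0.0094,-0.0245,0.014],
    [-0.008,-0.0254,0.0133],
    [-0.0068,-0.0263,0.0125],
    [-0.0053,-0.027,0.0116],
    [-0.004,-0.0275,0.011],
    [-0.0023,-0.028,0.01],
    [-0.0007,-0.0283,0.0094],
    [0.001,-0.0285,0.0087],
    [0.0026,-0.0286,0.008],
    [0.0043,-0.0285,0.0076],
    [0.006,-0.0283,0.007],
    [0.0077,-0.028,0.0067],
    [0.0094,-0.0276,0.0064],
    [0.011,-0.027,0.006],
  ],
  delta_rot=[
    [-1.32,2.01,-3.96],
    [-1.32,2.01,-3.96],
    [-1.32,2.01,-3.96],
    [-1.32,2.01,-3.96],
    [-1.32,2.01,-3.96],
    [-1.32,2.01,-3.96],
    [-1.32,2.01,-3.96],
    [-1.32,2.01,-3.96],
    [-1.32,2.01,-3.96],
    [-1.32,2.01,-3.96],
    [-1.32,2.01,-3.96],
    [-1.32,2.01,-3.96],
    [-1.32,2.01,-3.96],
    [-1.32,2.01,-3.96],
    [-1.32,2.01,-3.96],
    [-1.32,2.01,-3.96],
    [-1.32,2.01,-3.96],
    [-1.32,2.01,-3.96],
    [-1.32,2.01,-3.96],
    [-1.32,2.01,-3.96],
  ],
  grip=[1,1,1,1,1,1,1,1,1,1,1,1,1,1,1,1,1,1,1,1],
)

```text
clock: 27.72
tool_pos: [0.5299, -0.3232, 0.2573]
eef_rot: [-0.255, 0.951, -0.043, -0.17]
contact_force: [-0.1, 0.3, 0.2]
opening: 0.998
finger_force: 0.0
```

Request:
play_rows(
  translation=[
    [0,0,0],
    [0,0,0],
  ],
  delta_rot=[
    [0,0,0],
    [0,0,0],
  ],
  grip=[1,1],
)

```text
clock: 27.98
tool_pos: [0.5308, -0.3205, 0.2578]
eef_rot: [-0.255, 0.951, -0.043, -0.168]
contact_force: [0.7, 0.8, -0.5]
opening: 1.002
finger_force: 0.0
```

```bash
python3 - <<'E'
from corr import *
from h import handles
s,_=st(); r.snapshot("wrist"); print(*handles("wrist",.025),sep="\n")
p0=s["tool_pos"];M0=R.from_quat(s["eef_rot"]);p1,M1=grasp(20)
print(rows(p0,M0,[(p1+[0,0,.05],M1),(p1,M1)]))
E
```

```text
t 27.98 pos [ 0.5308 -0.3205  0.2578] x [-0.814 -0.47   0.342] z [-0.298 -0.168 -0.94 ] q [ 0.67  0.88 -0.62  1.47  0.71  1.31  1.93] F [ 0.67  0.79 -0.49] M [ 0.274 -0.353  0.025] Mt [-0.048 -0.442 -0.046] open 88.2 0.0
(0.94, array([ 0.498 , -0.3394]), array([ 498.2, -339.7]), array([125.,  42.]), np.float64(30.9), 4088)
[([-0.0469, -0.0018, 0.1303], [0.22, -0.01, 0.0]), ([-0.0171, -0.0, 0.047], [0.0, 0.0, 0.0])]
```

Request:
play_rows(
  translation=[
    [-0.012,-0.001,0.033],
    [-0.012,-0.001,0.033],
    [-0.012,0,0.033],
    [-0.011,0,0.031],
    [-0.01,0,0.028],
    [-0.007,0,0.019],
    [0,0,0],
    [0,0,0],
    [0,0,0],
    [0,0,0],
    [0,0,0],
    [0,0,0],
    [0,0,0],
  ],
  delta_rot=[
    [0.2,0,0],
    [0,0,0],
    [0,0,0],
    [0,0,0],
    [0,0,0],
    [0,0,0],
    [0,0,0],
    [0,0,0],
    [0,0,0],
    [0,0,0],
    [0,0,0],
    [0,0,0],
    [0,0,0],
  ],
  grip=[1,1,1,1,1,1,1,-1,-1,-1,-1,-1,-1],
  squeeze=60,
)

```text
clock: 29.7
tool_pos: [0.5321, -0.3225, 0.0706]
eef_rot: [-0.255, 0.951, -0.045, -0.168]
contact_force: [-1.0, 1.4, 2.4]
opening: 0.448
finger_force: 60.0
```

```bash
python3 - <<'E'
from corr import *
s,_=st()
p0=s["tool_pos"];M0=R.from_quat(s["eef_rot"]);p2,M2=place(-45,20,.05,.08)
pu=p0+[0,0,.12];print(rows(p0,M0,[(pu,M0)]))
R_=rows(pu,M0,interp(pu,M0,p2,M2,20));print(p2,[a[0] for a in R_],R_[0][1])
E
```

```text
t 29.7 pos [ 0.5321 -0.3225  0.0706] x [-0.814 -0.47   0.342] z [-0.296 -0.171 -0.94 ] q [ 0.63  1.12 -0.53  1.53  0.88  1.05  1.77] F [-1.02  1.37  2.43] M [ 0.587 -0.053 -0.196] Mt [-0.52  -0.339  0.02 ] open 39.4 60.0
[([0.041, -0.0001, -0.1128], [0.0, 0.0, 0.0])]
[0.58326278 0.28752443 0.21973869] [[-0.0159, 0.0251, -0.0074], [-0.0145, 0.0259, -0.0075], [-0.0131, 0.0266, -0.0077], [-0.0117, 0.0272, -0.008], [-0.0102, 0.0276, -0.0084], [-0.0088, 0.028, -0.0089], [-0.0073, 0.0282, -0.0094], [-0.0059, 0.0283, -0.01], [-0.0045, 0.0284, -0.0107], [-0.0031, 0.0282, -0.0115], [-0.0017, 0.028, -0.0123], [-0.0005, 0.0277, -0.0131], [0.0008, 0.0272, -0.014], [0.0019, 0.0267, -0.015], [0.003, 0.026, -0.0159], [0.0039, 0.0252, -0.0169], [0.0048, 0.0244, -0.0179], [0.0055, 0.0234, -0.0189], [0.0062, 0.0224, -0.02], [0.0067, 0.0213, -0.021]] [1.86, -2.6, 3.82]
```

```bash
python3 - <<'E'
from corr import *
s=r.get_state();q=s["q"]
p0=s["tool_pos"];M0=R.from_quat(s["eef_rot"]);p2,M2=place(-45,20,.05,.08)
pu=p0+[0,0,.24];pw=p2+[0,0,.11];print(pu,pw,p2)
path=interp(pu,M0,pw,M2,26);qq=q
for nm,P in [("up",interp(p0,M0,pu,M0,6)),("c",path),("d",interp(pw,M2,p2,M2,4))]:
    dm=0
    for p,M in P: q2,e=ik(p,M,qq);dm=max(dm,abs(q2-qq).max());qq=q2
    print(nm,dm,e,qq.round(2))
print(rows(p0,M0,[(pu,M0)]))
R_=rows(pu,M0,path);print([a[0] for a in R_],R_[0][1]);print(rows(pw,M2,[(p2,M2)]))
E
```

```text
[ 0.53211174 -0.32254785  0.31055268] [0.58326278 0.28752443 0.32973869] [0.58326278 0.28752443 0.21973869]
up 0.07163598832725637 1.6259066342934794e-06 [ 0.68  0.83 -0.64  1.37  0.68  1.42  2.01]
c 0.13261720508530916 1.647496238726531e-06 [-0.74  0.85 -0.19  1.44  1.03  1.5  -0.53]
d 0.04635294332300799 6.910302034427094e-07 [-0.75  1.   -0.18  1.51  1.07  1.39 -0.71]
[([0.082, -0.0001, -0.2255], [0.0, 0.0, 0.0])]
[[-0.0124, 0.0193, -0.0053], [-0.0116, 0.0198, -0.0054], [-0.0107, 0.0203, -0.0055], [-0.0099, 0.0206, -0.0056], [-0.009, 0.021, -0.0058], [-0.0081, 0.0213, -0.006], [-0.0072, 0.0215, -0.0063], [-0.0063, 0.0217, -0.0066], [-0.0055, 0.0218, -0.007], [-0.0046, 0.0219, -0.0073], [-0.0037, 0.0219, -0.0077], [-0.0029, 0.0219, -0.0082], [-0.0021, 0.0218, -0.0086], [-0.0012, 0.0217, -0.0091], [-0.0005, 0.0215, -0.0096], [0.0003, 0.0213, -0.0101], [0.001, 0.021, -0.0107], [0.0017, 0.0206, -0.0113], [0.0023, 0.0202, -0.0118], [0.0029, 0.0198, -0.0124], [0.0035, 0.0193, -0.013], [0.004, 0.0188, -0.0136], [0.0045, 0.0182, -0.0143], [0.0049, 0.0176, -0.0149], [0.0052, 0.017, -0.0155], [0.0055, 0.0163, -0.0161]] [1.43, -2.0, 2.94]
[([0.088, 0.0266, 0.0604], [0.0, 0.0, 0.0])]
```

Request:
play_rows(
  translation=[
    [0.005,0,-0.0135],
    [0.012,0,-0.032],
    [0.015,0,-0.042],
    [0.017,0,-0.046],
    [0.017,0,-0.046],
    [0.016,0,-0.046],
    [-0.0124,0.0193,-0.0053],
    [-0.0116,0.02,-0.0054],
    [-0.0107,0.0203,-0.0055],
    [-0.01,0.0206,-0.0056],
    [-0.009,0.021,-0.0058],
    [-0.008,0.0213,-0.006],
    [-0.0072,0.0215,-0.0063],
    [-0.0063,0.0217,-0.0066],
    [-0.0055,0.0218,-0.007],
    [-0.0046,0.022,-0.0073],
    [-0.0037,0.022,-0.0077],
    [-0.0029,0.022,-0.0082],
    [-0.002,0.0218,-0.0086],
    [-0.0012,0.0217,-0.009],
  ],
  delta_rot=[
    [0,0,0],
    [0,0,0],
    [0,0,0],
    [0,0,0],
    [0,0,0],
    [0,0,0],
    [1.43,-2,2.94],
    [1.43,-2,2.94],
    [1.43,-2,2.94],
    [1.43,-2,2.94],
    [1.43,-2,2.94],
    [1.43,-2,2.94],
    [1.43,-2,2.94],
    [1.43,-2,2.94],
    [1.43,-2,2.94],
    [1.43,-2,2.94],
    [1.43,-2,2.94],
    [1.43,-2,2.94],
    [1.43,-2,2.94],
    [1.43,-2,2.94],
  ],
  grip=[-1,-1,-1,-1,-1,-1,-1,-1,-1,-1,-1,-1,-1,-1,-1,-1,-1,-1,-1,-1],
)

```text
clock: 32.2
tool_pos: [0.5591, 0.0068, 0.3207]
eef_rot: [0.064, 0.969, -0.199, 0.134]
contact_force: [-0.3, 0.4, -4.0]
opening: 0.445
finger_force: 60.0
```

Request:
play_rows(
  translation=[
    [-0.0005,0.0215,-0.0096],
    [0.0003,0.0213,-0.01],
    [0.001,0.021,-0.0107],
    [0.0017,0.0206,-0.0113],
    [0.0023,0.02,-0.0118],
    [0.003,0.0198,-0.0124],
    [0.0035,0.0193,-0.013],
    [0.004,0.0188,-0.0136],
    [0.0045,0.0182,-0.0143],
    [0.005,0.0176,-0.015],
    [0.005,0.017,-0.0155],
    [0.0055,0.0163,-0.016],
    [0,0,0],
    [0,0,0],
  ],
  delta_rot=[
    [1.43,-2,2.94],
    [1.43,-2,2.94],
    [1.43,-2,2.94],
    [1.43,-2,2.94],
    [1.43,-2,2.94],
    [1.43,-2,2.94],
    [1.43,-2,2.94],
    [1.43,-2,2.94],
    [1.43,-2,2.94],
    [1.43,-2,2.94],
    [1.43,-2,2.94],
    [1.43,-2,2.94],
    [0,0,0],
    [0,0,0],
  ],
  grip=[-1,-1,-1,-1,-1,-1,-1,-1,-1,-1,-1,-1,-1,-1],
)

```text
clock: 33.95
tool_pos: [0.5828, 0.2868, 0.329]
eef_rot: [0.327, 0.817, -0.297, 0.37]
contact_force: [0.2, -0.3, -3.2]
opening: 0.446
finger_force: 60.0
```

```bash
python3 - <<'E'
from corr import *
from h import handles
s,_=st()
p0=s["tool_pos"];M0=R.from_quat(s["eef_rot"]);p2,M2=place(-45,20,.05,.08);p3,_=place(-45,20,.05,.008)
print(rows(p0,M0,[(p2,M2),(p3,M2)]),p3)
a=r.snapshot("scene");b=r.snapshot("wrist")
cv2.imwrite("pics/c3.png",np.hstack([cv2.resize(a[100:300,120:400],(400,286)),cv2.resize(b,(381,286))]))
E
```

```text
t 33.95 pos [0.5828 0.2868 0.329 ] x [-0.512  0.314 -0.8  ] z [ 0.41  -0.728 -0.549] q [-0.77  0.86 -0.16  1.49  1.01  1.47 -0.58] F [ 0.18 -0.25 -3.24] M [1.207 0.489 0.011] Mt [-0.473  1.206  0.133] open 39.3 60.0
[([0.0874, 0.0274, 0.0596], [-0.04, -0.04, 0.1]), ([0.0677, -0.0, 0.0246], [0.0, 0.0, 0.0])] [0.55887104 0.29090907 0.15208082]
```

View pics/c3.png

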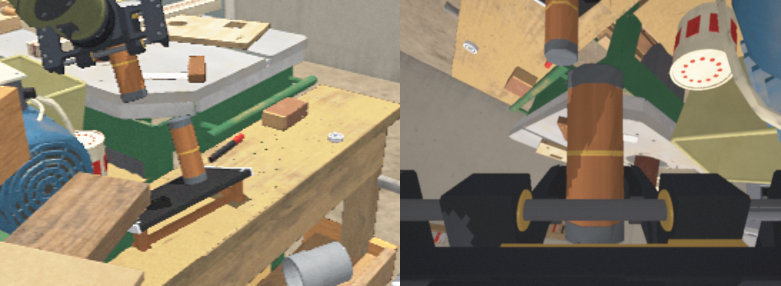

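```bash
python3 - <<'E'
from h import *
print("plank", tri([ray("top",(128,282)),ray("scene",(225,229))]))
print("plank top corner", tri([ray("top",(116,243)),ray("scene",(225,229))]))
# orange beam right tip top (74,201)/(95,213); scene tip ~ (131,~165..200)
print("beam", tri([ray("top",(74,201)),ray("scene",(132,160))]),tri([ray("top",(95,213)),ray("scene",(132,195))]))
E
```

```text
plank [0.37573586 0.42041505 0.21194823]
plank top corner [0.43254202 0.42340051 0.20520749]
beam [0.54254899 0.48471835 0.32781064] [0.53572512 0.48646591 0.25640968]
```

```bash
python3 - <<'E'
from corr import *
s=r.get_state();q=s["q"]
p0=s["tool_pos"];M0=R.from_quat(s["eef_rot"])
a=(-12,20,.045)
p1,M1=place(*a,.15);p2,_=place(*a,.01);qq=q
for nm,P in [("c",interp(p0,M0,p1,M1,8)),("d",interp(p1,M1,p2,M1,8)),("e",interp(p2,M1,p2-.1*M1.as_matrix()[:,2],M1,5))]:
    dm=em=0
    for p,M in P: q2,e=ik(p,M,qq);dm=max(dm,abs(q2-qq).max());em=max(em,e);qq=q2
    print(nm,dm,em,qq.round(2))
print(p1,p2,M1.as_matrix()[:,2])
for x_ in rows(p0,M0,interp(p0,M0,p1,M1,8)):print(x_)
print(rows(p1,M1,[(p2,M1)]))
E
```

```text
c 0.10355030572961921 3.68885332648233e-06 [-0.63  0.74 -0.24  1.93  1.57  0.95 -0.83]
d 0.06082904177659987 1.8986499401409279e-06 [-0.7   0.97 -0.26  2.08  1.8   1.06 -1.28]
e 0.042792069718530445 1.028782185746067e-06 [-0.82  0.84 -0.32  2.14  1.6   1.1  -1.23]
[0.59272057 0.25985285 0.28943716] [0.54529218 0.26643408 0.1578802 ] [ 0.71280828 -0.29615537 -0.63576438]
([0.0024, 0.0001, 0.0056], [-3.89, -0.0, -1.41])
([0.0024, -0.0002, 0.0056], [-3.89, -0.0, -1.41])
([0.0024, -0.0005, 0.0056], [-3.89, -0.0, -1.41])
([0.0024, -0.0008, 0.0055], [-3.89, -0.0, -1.41])
([0.0024, -0.0012, 0.0055], [-3.89, -0.0, -1.41])
([0.0024, -0.0015, 0.0054], [-3.89, -0.0, -1.41])
([0.0025, -0.0018, 0.0053], [-3.89, -0.0, -1.41])
([0.0025, -0.0021, 0.0051], [-3.89, -0.0, -1.41])
[([0.1316, -0.0, 0.0479], [0.0, 0.0, 0.0])]
```

Request:
play_rows(
  translation=[
    [0.0024,0,0.0056],
    [0.0024,0,0.0056],
    [0.0024,-0.0005,0.0056],
    [0.0024,-0.001,0.0055],
    [0.0024,-0.001,0.0055],
    [0.0024,-0.0015,0.0054],
    [0.0025,-0.002,0.0053],
    [0.0025,-0.002,0.005],
    [0,0,0],
    [0,0,0],
  ],
  delta_rot=[
    [-3.89,0,-1.41],
    [-3.89,0,-1.41],
    [-3.89,0,-1.41],
    [-3.89,0,-1.41],
    [-3.89,0,-1.41],
    [-3.89,0,-1.41],
    [-3.89,0,-1.41],
    [-3.89,0,-1.41],
    [0,0,0],
    [0,0,0],
  ],
  grip=[-1,-1,-1,-1,-1,-1,-1,-1,-1,-1],
)

```text
clock: 35.3
tool_pos: [0.5926, 0.2611, 0.2894]
eef_rot: [0.136, 0.894, -0.102, 0.414]
contact_force: [-0.7, 0.9, -3.6]
opening: 0.445
finger_force: 60.0
```

```bash
python3 - <<'E'
from corr import *
from h import handles
st();corr((-12,20,.045),(.15,.06,.01),{})
a=r.snapshot("scene");b=r.snapshot("top")
cv2.imwrite("pics/c4.png",np.hstack([cv2.resize(a[80:300,80:360],(400,314)),cv2.resize(b[100:310,100:350],(374,314))]))
print(handles("top",.08))
E
```

```text
t 35.3 pos [0.5926 0.2611 0.2894] x [-0.62   0.158 -0.768] z [ 0.713 -0.295 -0.636] q [-0.65  0.73 -0.21  1.95  1.58  0.93 -0.86] F [-0.66  0.94 -3.57] M [0.574 1.035 0.068] Mt [-0.245  1.158  0.061] open 39.1 60.0
0.15 ([-0.0003, -0.0012, 0.0004], [0.07, -0.01, -0.01]) [0.5927 0.2599 0.2894]
0.06 ([0.0846, -0.0, 0.0308], [0.0, 0.0, 0.0]) [0.5622 0.2641 0.2049]
0.01 ([0.047, 0.0, 0.0171], [0.0, 0.0, 0.0]) [0.5453 0.2664 0.1579]
[(0.75, array([0.6844, 0.2851]), array([674.8, 281.8]), array([94., 52.]), np.float64(1.8), 446), (0.57, array([0.5617, 0.1543]), array([561.7, 154.3]), array([92., 44.]), np.float64(5.8), 513)]
```

View pics/c4.png

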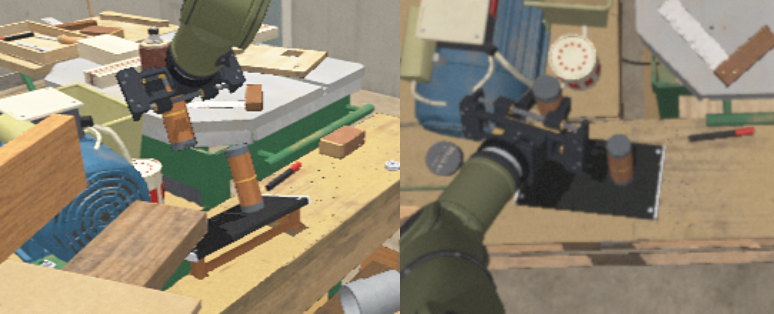

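Request:
play_rows(
  translation=[
    [0.02,-0.0012,0.0075],
    [0.028,0,0.01],
    [0.028,0,0.01],
    [0.026,0,0.0095],
    [0.018,0,0.007],
    [0.0113,0,0.0044],
    [0,0,0],
    [0,0,0],
  ],
  delta_rot=[
    [0,0,0],
    [0,0,0],
    [0,0,0],
    [0,0,0],
    [0,0,0],
    [0,0,0],
    [0,0,0],
    [0,0,0],
  ],
  grip=[-1,-1,-1,-1,-1,-1,-1,-1],
)

```text
clock: 36.45
tool_pos: [0.5456, 0.2666, 0.1582]
eef_rot: [0.135, 0.894, -0.102, 0.415]
contact_force: [-0.1, 0.8, -4.3]
opening: 0.444
finger_force: 60.0
```

```bash
python3 - <<'E'
from corr import *
st();corr((-12,20,.045),(.01,.0,-.001),{})
E
```

```text
t 36.45 pos [0.5456 0.2666 0.1582] x [-0.619  0.158 -0.769] z [ 0.714 -0.294 -0.635] q [-0.72  0.97 -0.23  2.08  1.8   1.03 -1.29] F [-0.14  0.78 -4.3 ] M [0.506 0.97  0.022] Mt [-0.177  1.078  0.062] open 39.1 60.0
0.01 ([0.0004, -0.0003, 0.0], [0.13, 0.05, -0.01]) [0.5453 0.2664 0.1579]
0.0 ([0.0094, 0.0, 0.0034], [0.0, 0.0, 0.0]) [0.5419 0.2669 0.1485]
-0.001 ([0.0009, -0.0, 0.0003], [0.0, 0.0, 0.0]) [0.5416 0.267  0.1475]
```

Request:
play_rows(
  translation=[
    [0.003,0,0.001],
    [0.003,0,0.001],
    [0.002,0,0.0008],
    [0,0,0],
  ],
  delta_rot=[
    [0,0,0],
    [0,0,0],
    [0,0,0],
    [0,0,0],
  ],
  grip=[-1,-1,-1,-1],
)

```text
clock: 36.95
tool_pos: [0.542, 0.2669, 0.1493]
eef_rot: [0.135, 0.894, -0.102, 0.414]
contact_force: [-0.0, 0.6, -2.4]
opening: 0.443
finger_force: 60.0
```

Request:
play_rows(
  translation=[
    [0.0009,0,0.0003],
    [0.0009,0,0.0003],
    [0,0,0],
  ],
  delta_rot=[
    [0,0,0],
    [0,0,0],
    [0,0,0],
  ],
  grip=[-1,-1,-1],
)

```text
clock: 37.33
tool_pos: [0.5422, 0.2669, 0.149]
eef_rot: [0.135, 0.894, -0.102, 0.416]
contact_force: [0.4, 0.6, 5.3]
opening: 0.451
finger_force: 60.0
```

Contact made; one more millimetre, then let go.

Request:
play_rows(
  translation=[
    [0.0009,0,0.0003],
    [0,0,0],
    [0,0,0],
    [0,0,0],
    [0,0,0],
    [0,0,0],
  ],
  delta_rot=[
    [0,0,0],
    [0,0,0],
    [0,0,0],
    [0,0,0],
    [0,0,0],
    [0,0,0],
  ],
  grip=[-1,-1,-0.05,0.15,0.25,0.25],
)

```text
clock: 38.08
tool_pos: [0.5409, 0.267, 0.1466]
eef_rot: [0.135, 0.894, -0.102, 0.414]
contact_force: [-0.4, -0.1, 1.2]
opening: 0.623
finger_force: 0.0
```

```bash
python3 - <<'E'
from corr import *
st();r.snapshot("top")
from h import handles
print(handles("top",.08))
E
```

```text
t 38.08 pos [0.5409 0.267  0.1466] x [-0.621  0.157 -0.768] z [ 0.713 -0.294 -0.637] q [-0.72  0.99 -0.23  2.09  1.82  1.05 -1.32] F [-0.42 -0.12  1.21] M [ 0.341  0.579 -0.084] Mt [-0.057  0.663  0.126] open 54.8 0.0
[(0.9, array([0.5881, 0.2575]), array([582.5, 254.6]), array([82., 44.]), np.float64(12.1), 367), (0.75, array([0.5622, 0.1554]), array([561.5, 156.8]), array([90., 44.]), np.float64(5.9), 494)]
```

Request:
play_rows(
  translation=[
    [0,0,-0.008],
    [0,0,-0.015],
    [0,0,-0.02],
    [0,0,-0.025],
    [0,0,-0.025],
    [0,0,-0.025],
    [0,0,-0.02],
    [0,0,0],
    [0,0,0],
    [0,0,0],
    [0,0,0],
  ],
  delta_rot=[
    [0,0,0],
    [0,0,0],
    [0,0,0],
    [0,0,0],
    [0,0,0],
    [0,0,0],
    [0,0,0],
    [0,0,0],
    [0,0,0],
    [0,0,0],
    [0,0,0],
  ],
  grip=[0.25,0.25,0.25,0.25,0.25,0.25,0.25,0.25,0.25,0.25,0.25],
)

```text
clock: 39.55
tool_pos: [0.4429, 0.3071, 0.2342]
eef_rot: [0.135, 0.894, -0.103, 0.414]
contact_force: [0.6, 0.4, 0.3]
opening: 0.624
finger_force: 0.0
```

```bash
python3 - <<'E'
from corr import *
from h import handles
st()
a=r.snapshot("scene");b=r.snapshot("wrist");r.snapshot("top");print(handles("top",.08))
cv2.imwrite("pics/c5.png",np.hstack([cv2.resize(a[100:300,120:400],(400,286)),cv2.resize(b,(381,286))]))
E
```

```text
t 39.55 pos [0.4429 0.3071 0.2342] x [-0.621  0.157 -0.768] z [ 0.713 -0.295 -0.636] q [-0.9   0.8  -0.3   2.17  1.53  1.09 -1.25] F [0.58 0.37 0.33] M [0.296 0.521 0.004] Mt [-0.105  0.588  0.054] open 54.9 0.0
[(0.91, array([0.5781, 0.2536]), array([578.1, 252.7]), array([98., 48.]), np.float64(16.5), 581), (0.86, array([0.5613, 0.1555]), array([560.4, 156.7]), array([46., 92.]), np.float64(5.3), 519)]
```

View pics/c5.png

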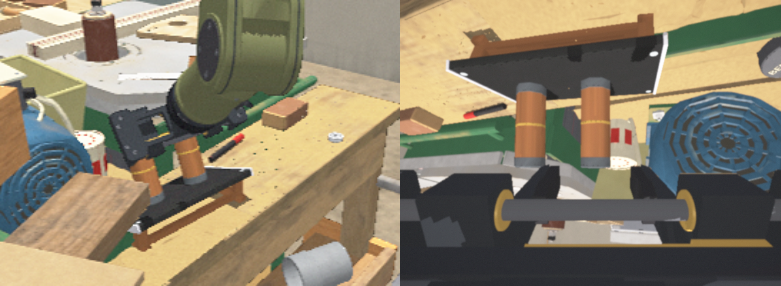

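Both handles stand upright side by side on the board, at about (530,125) and (595,125) in the wrist view. The arm is clear and nothing else has moved.

```bash
python3 -c "
from plant import r
print(r.finish_job())"
```

```text
the job is handed in; nothing more can be done
None
```

I handed the job in at about 39.6 s on the robot clock: both handles stand side by side on the drip board, heavy ends down by the off-centre lift test. The last pictures before hand-in showed both upright and the gripper clear of them.

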